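# Lay the turned file handles on the graded rack in order of length

## Task

Four freshly turned file handles are lying about on the white sheet. Lay them across the dark notched rack in order of length, one to each pair of notches, from the shortest at the narrow end (where the rails stand closest) to the longest at the wide end, each settled down in its notches with the middle of its wood midway between the rails; which way the ferrules point does not matter. Leave the cork block and the wax tin where they are.

Things in the scene. Friction and masses are not known exactly. Their poses are not given: they have to be found in the camera images.
- handle_a: The shortest file handle: turned wood with a plain steel ferrule at one end, lying on its side, free to roll. 90 mm long in all (76 mm wood + 14 mm ferrule); diameter 22 mm at its two swellings, 19 mm at the waist between them (best grip). Origin on its axis at the waist, midway along the wood, 11 mm above what it lies on; x along the handle to the ferrule; y, z turn as it rolls.
- handle_b: The second shortest file handle: turned wood with a plain steel ferrule at one end, lying on its side, free to roll. 110 mm long in all (94 mm wood + 16 mm ferrule); diameter 26 mm at its two swellings, 22 mm at the waist between them (best grip). Origin on its axis at the waist, midway along the wood, 13 mm above what it lies on; x along the handle to the ferrule; y, z turn as it rolls.
- handle_c: The second longest file handle: turned wood with a plain steel ferrule at one end, lying on its side, free to roll. 130 mm long in all (112 mm wood + 18 mm ferrule); diameter 30 mm at its two swellings, 26 mm at the waist between them (best grip). Origin on its axis at the waist, midway along the wood, 15 mm above what it lies on; x along the handle to the ferrule; y, z turn as it rolls.
- handle_d: The longest file handle: turned wood with a plain steel ferrule at one end, lying on its side, free to roll. 150 mm long in all (130 mm wood + 20 mm ferrule); diameter 34 mm at its two swellings, 29 mm at the waist between them (best grip). Origin on its axis at the waist, midway along the wood, 17 mm above what it lies on; x along the handle to the ferrule; y, z turn as it rolls.
- notch_1: V notch pair at the rack's narrow (first) end. Origin midway between the rails at the seated handle's axis, 32.6 mm above the bench; x along the rack to its wide end, y across (the handle lies along y), z up. Rails 50 mm apart (centres), 10 thick, 32 high; notch 30 wide, 12 deep, 45 deg flanks. The rack: dark wood, fixed, 256 mm long, 4 notch pairs 66 mm apart; it stands left or right, turned any way.
- notch_2: V notch pair at the rack's second place from the narrow end. Origin midway between the rails at the seated handle's axis, 34.4 mm above the bench; x along the rack to its wide end, y across (the handle lies along y), z up. Rails 62 mm apart (centres), 10 thick, 32 high; notch 32 wide, 12 deep, 45 deg flanks. Between the rails the rack is open down to the bench.
- notch_3: V notch pair at the rack's third place from the narrow end. Origin midway between the rails at the seated handle's axis, 36.2 mm above the bench; x along the rack to its wide end, y across (the handle lies along y), z up. Rails 74 mm apart (centres), 10 thick, 32 high; notch 34 wide, 12 deep, 45 deg flanks. Neighbouring notch pairs are 66 mm apart.
- notch_4: V notch pair at the rack's wide end. Origin midway between the rails at the seated handle's axis, 38.0 mm above the bench; x along the rack to its wide end, y across (the handle lies along y), z up. Rails 86 mm apart (centres), 10 thick, 32 high; notch 36 wide, 12 deep, 45 deg flanks. A flat slat, 22 mm wide, 8 mm high, ties the rails at each end, centred 13 mm beyond the end notches.
- cork_block: Bystander: cork sanding block, 55 x 100 x 32 mm, lying loose among the handles on the white sheet (2 mm thick, 300 x 380 mm, fixed). Origin at the centre of its underside.
- wax_tin: Bystander: round wax tin with a brass lid, 65 mm in diameter, 34 mm high, standing loose among the handles on the sheet. Origin at the centre of its underside.
Not all that is in view belongs to the job. What is shaped like the handle_b but red or yellow is not meant. What is shaped like the handle_a but purple or turquoise is not meant.

How it is judged:
By the outcome, as a careful person would: the job done as asked, in the order asked, and still so for the second after the job is handed in, with the robot touching nothing.
It also fails if it takes over 102 s, if anything falls off the work surface, if the arm or the gripper's body presses on something with over 40 N, if the wrist force passes 120 N, or if a joint passes its speed limit or range.

## Robot

A 7-joint arm with a two-finger parallel gripper is mounted at the origin on the work surface. World frame = base frame: x ahead of the robot, y to its left, z up, the work surface at z = 0. Lengths are in m, angles in rad, forces in N, time in s.
With the tool pointing down it reaches from about 0.35 to 0.9 m from the base axis. Payload 19.9 kg.
Tool frame: the origin (TCP) lies midway between the tips of the shut fingers; the grasp point (between the pads) lies 19 mm behind it; z points along the fingers, y is the direction in which the jaws open and shut (so a half turn about z gives the same grasp; the last joint's range is limited). The gripper opens to 94 mm and grips with 3 to 60 N. Pads are 16 mm wide; open, the fingers measure 119 mm over their backs; the gripper's body (75 mm by 177 mm) begins 78 mm behind the grasp point.
Start: joints at [-1.331, 0.417, -0.01, 1.614, 0.005, 1.111, -0.053], TCP at [0.174, 0.6, 0.205] pointing down, gripper open.
Joint ranges: [-2.81, 2.81], [-0.39, 2.02], [-1.27, 1.25], [0.06, 2.57], [-1.19, 4.33], [0.19, 2], [-2.82, 2.82]. Speed limits (rad/s): [1.89, 1.89, 2.39, 2.39, 3.01, 3.01, 3.01].

## Interface

Orientations are given as a 3x3 rotation matrix whose columns are the frame's x, y, z axes.
In Python, from bench import telemetry, viewer, job_done gives the robot as it stands. The module is installed in compiled form; this text tells all that it offers.
- The arm moves only by the tool arm_command, never from a script. Its argument "moves" is a list of rows, each an object of numbers: "x", "y", "z": the shift along the tool's x, y, z in cm; "yaw": the turn about the tool's z in rad; "jaw": the finger opening in cm, from 0 to 9.4. A call has 1 to 8 rows; each row shifts and turns the commanded pose from where the row before left it, along the tool's axes as they then stand; what a row does not reach is not made up. A row lasts 1/8 s, in which the tool goes at most 62.5 mm and 10.7 degrees, less where a joint would pass 70% of its speed; a pose out of reach is approached as far as the arm can. A call is refused whole if a number of a shift passes 6.25 or a number of a turn 0.188, either way. A call with a gripper value outside its range is refused whole. The fingers move at their own pace and stop on an object; the grip force is fixed at half the most. Time passes only in rows, so rows that do not move let the fingers close. It gives the time, the measured TCP pose, the force and the opening at its end, in the units of the state.
- telemetry.state(): the state, without advancing time (a new reading comes with each control period).
- viewer.grab_frame(name): name is "scene" or "top" or "wrist"; returns a dict with "color" (384x512x3 uint8, red, green, blue), "depth" (384x512 float32, m along the optical axis (not along the pixel's ray), 0 where there is no reading), "fx", "fy", "cx", "cy" (pixels), "world_to_cam" (4x4, takes a point from world to camera coordinates). Camera axes: x right, y down, z forward; pixel columns grow to the right and rows downward; lengths in m; the calibration is good to about 2 mm. A picture is of the moment at which its call begins.
- job_done(): hands the job in, once; it reports no verdict.
The state is a dict: "time": time; "q": joint angles; "dq": joint speeds; "joint_torque": joint torques, N m; "tool_pos": TCP position; "eef_rot": TCP orientation; "ft_force": force on the tool from outside, world axes, zero at the start; "wrist_torque": the same for the moment, N m; "grip_width": finger opening in m.
Only numpy, scipy, OpenCV 4.12 (cv2) and the standard library are available. Lean on these libraries where they do the work, as an engineer would, in place of code of your own. Each camera call takes 0.05 s, during which the arm holds its last target.

## Working session

There is one attempt and no reset: what is moved stays moved. The work goes in short steps, Python scripts to look and compute and a tool call to move; the robot and the scene stay as the last step left them, time stands still between calls to the robot, and variables do not carry over. Pictures are saved under pics/ and viewed, and the job is handed in when it is done.

Besides the shell and the picture viewer there is one more tool, called after "Request:" by a JSON object that holds its "fn" and its "kwargs", one argument or row to a line. arm_command: Moves the arm, as the interface text tells. Its arguments: {"type":"object","properties":{"moves":{"type":"array"}},"required":["moves"]}

```bash
mkdir -p pics
cat > h.py <<'E'
import numpy as np, cv2, pickle
from bench import telemetry, viewer
def grab(n,tag):
    f=viewer.grab_frame(n); pickle.dump(f,open(f'pics/{tag}.pkl','wb'))
    cv2.imwrite(f'pics/{tag}.png',cv2.cvtColor(f['color'],cv2.COLOR_RGB2BGR)); return f
def load(tag): return pickle.load(open(f'pics/{tag}.pkl','rb'))
def ray(f,u,v,z):
    T=np.array(f['world_to_cam']); R=T[:3,:3]; t=T[:3,3]; c=-R.T@t
    d=R.T@np.array([(u-f['cx'])/f['fx'],(v-f['cy'])/f['fy'],1.])
    return c+d*(z-c[2])/d[2]
def world(f):
    v,u=np.mgrid[:384,:512]; d=f['depth']
    P=np.stack([(u-f['cx'])/f['fx']*d,(v-f['cy'])/f['fy']*d,d],-1)
    T=np.array(f['world_to_cam']); return (P-T[:3,3])@T[:3,:3]
E
python3 - <<'E'
from h import *
for n in ('top','scene'):
    f=grab(n,n+'0'); T=f['world_to_cam']; print(n,-T[:3,:3].T@T[:3,3],T[:3,:3].round(2).tolist(),f['fx'])
    cv2.imwrite(f'pics/{n}0b.png',cv2.resize(cv2.imread(f'pics/{n}0.png'),(800,600),interpolation=cv2.INTER_CUBIC))
s=telemetry.state(); print(s)
E
```

```text
top [ 0.28276786 -0.07368879  1.17078153] [[-0.03, -1.0, 0.01], [-0.99, 0.03, -0.15], [0.15, -0.02, -0.99]] 456.8157346863985
scene [ 1.47470212 -0.17201761  0.91025165] [[0.1, 0.99, -0.02], [0.64, -0.08, -0.77], [-0.76, 0.07, -0.64]] 429.5364192247591
{'time': 0.1, 'q': array([-1.33050973,  0.41790943, -0.01031044,  1.6140878 ,  0.00469142,
        1.11071923, -0.05298176]), 'dq': array([ 2.69765843e-04, -3.47673158e-04,  5.25493379e-04, -2.82999804e-03,
        9.75192511e-04, -5.41932037e-05,  4.59825240e-04]), 'joint_torque': array([ 1.14735158e-03, -8.52577615e+01,  6.40031956e-01, -4.26703227e+01,
       -4.89182852e-02,  1.63455965e-02, -2.57476025e-06]), 'tool_pos': array([0.17370583, 0.60002739, 0.20490185]), 'eef_rot': array([[-9.60568269e-01,  2.78044143e-01, -2.32976676e-04],
       [ 2.78044231e-01,  9.60567671e-01, -1.07491226e-03],
       [-7.50831968e-05, -1.09730443e-03, -9.99999395e-01]]), 'ft_force': array([-0.47259765, -0.38070021, -0.53483054]), 'wrist_torque': array([ 0.04723212, -0.01387609,  0.01491935]), 'grip_width': 0.09390014874254762}
```

View pics/top0b.png

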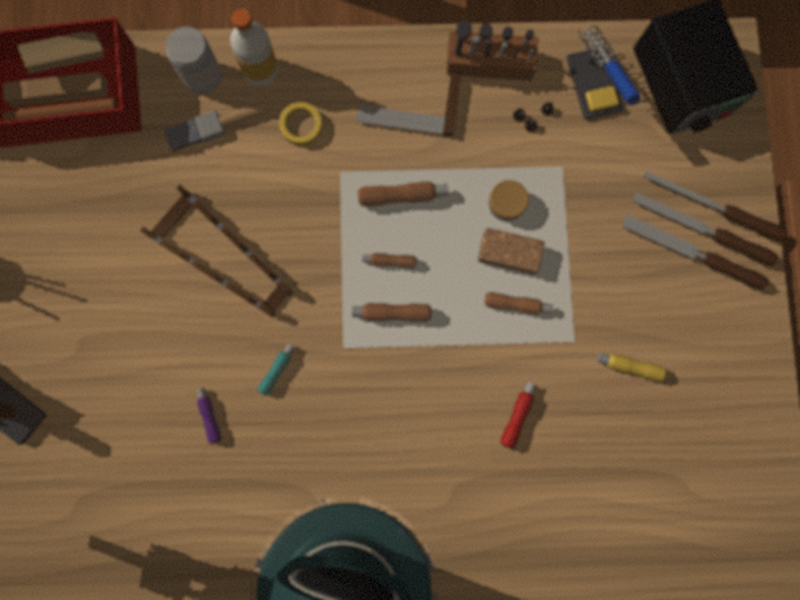

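View pics/scene0b.png

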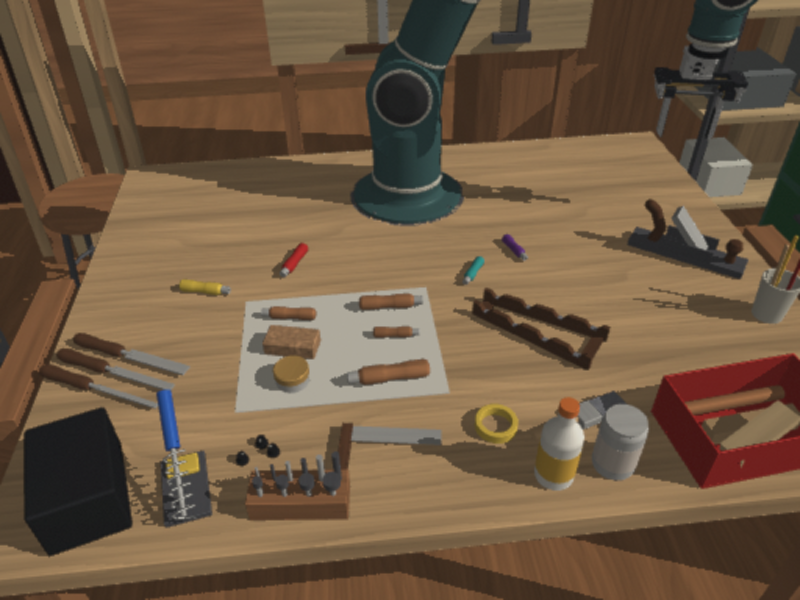

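The top view (800x600 scale) shows four wood handles on the sheet: (390,261), (517,302), (395,311) and (400,192). The rack is at about (220,250). The red, yellow, purple and turquoise lookalikes and the dark files are off the sheet. Next I'll measure.

```bash
cat > m.py <<'E'
from h import *
for n in ('top0','scene0'):
    f=load(n); W=world(f); c=f['color']; hsv=cv2.cvtColor(c,cv2.COLOR_RGB2HSV)
    ok=f['depth']>0
    sheet=(hsv[...,1]<60)&(c.min(-1)>90)&ok&(abs(W[...,2]-.002)<.012)
    sheet=cv2.morphologyEx(sheet.astype('uint8'),cv2.MORPH_OPEN,np.ones((3,3)))
    nn,l,st,_=cv2.connectedComponentsWithStats(sheet); k=1+st[1:,4].argmax()
    hull=cv2.convexHull(np.argwhere(l==k)[:,::-1].astype(np.int32))
    m=np.zeros((384,512),'uint8'); cv2.fillConvexPoly(m,hull,1)
    print(n,'sheet',[ray(f,*p,.002)[:2].round(3).tolist() for p in cv2.boxPoints(cv2.minAreaRect(hull))], 'zsheet',np.median(W[l==k][:,2]).round(4))
    ob=((W[...,2]>.008)&ok&(m>0)).astype('uint8')
    nn,l,st,ce=cv2.connectedComponentsWithStats(ob)
    for i in range(1,nn):
        if st[i,4]<60: continue
        P=W[l==i]; pts=P[:,:2].astype('float32'); r=cv2.minAreaRect(pts*1000)
        print(ce[i].round(0),st[i,4],'z',np.percentile(P[:,2],98).round(4),'c',np.round(r[0],1),'size',np.round(r[1],1),'ang',round(r[2],1),c[l==i].mean(0).round())
E
python3 m.py
python3 - <<'E'
from h import *
f=load('top0');c=cv2.imread('pics/top0.png')
cv2.imwrite('pics/crop_rack.png',cv2.resize(c[110:215,80:205],(750,630))[:600])
cv2.imwrite('pics/crop_sheet.png',cv2.resize(c[100:230,210:375],(760,599),interpolation=cv2.INTER_CUBIC))
E
```

```text
top0 sheet [[0.677, -0.002], [0.679, -0.394], [0.378, -0.382], [0.379, -0.005]] zsheet 0.0015
[325. 128.] 525 z 0.0382 c [ 613.3 -282.9] size [64.5 64. ] ang 38.5 [118.  92.  57.]
[256. 124.] 677 z 0.0375 c [ 631.2 -108.7] size [ 34.  149.1] ang 3.3 [96. 71. 53.]
[327. 161.] 897 z 0.0377 c [ 527.2 -283.6] size [100.3  58.4] ang 74.8 [115.  87.  64.]
[249. 166.] 267 z 0.026 c [519.5 -81.8] size [88.2 21.7] ang 84.9 [101.  77.  60.]
[330. 194.] 392 z 0.03 c [ 440.9 -291.7] size [109.4  26. ] ang 79.8 [105.  78.  59.]
[251. 200.] 525 z 0.0339 c [432.3 -84.3] size [126.8  28.7] ang 88.1 [101.  75.  56.]
scene0 sheet [[0.382, -0.424], [0.375, 0.023], [0.682, -0.007], [0.681, -0.382]] zsheet 0.0033
[249. 192.] 336 z 0.0346 c [441.1 -82.1] size [ 37. 134.] ang 5.1 [119.  88.  65.]
[185. 200.] 251 z 0.0312 c [ 448.9 -293.8] size [110.   25.6] ang 79.9 [116.  86.  64.]
[186. 226.] 1083 z 0.0389 c [ 570.9 -298.3] size [112.9 156.9] ang 78.1 [126.  99.  69.]
[252. 212.] 192 z 0.0276 c [527.2 -84.5] size [85.2 20.1] ang 83.8 [113.  86.  65.]
[249. 238.] 572 z 0.0392 c [ 639.  -111.1] size [151.7  38.1] ang 89.4 [123.  91.  67.]
```

View pics/crop_rack.png

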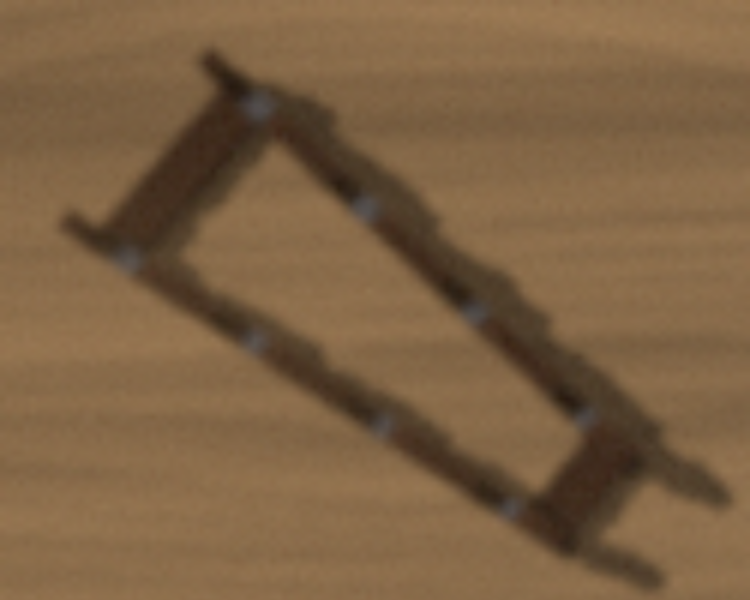

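View pics/crop_sheet.png

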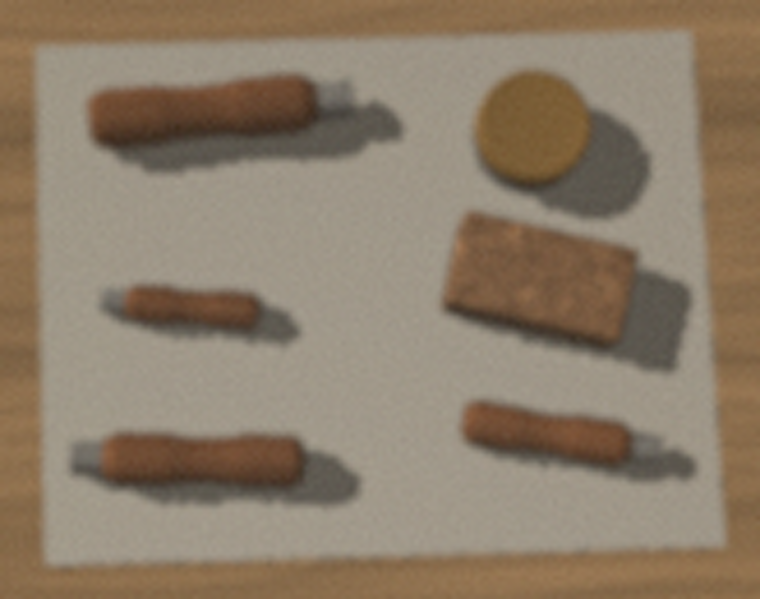

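Sizes along the long axis identify the handles in the sheet crop: d (200,110), a (190,305), c (200,460), b (545,432). They are the only wood-coloured, ferruled shapes on the sheet. On the rack, the notch spots narrow towards the lower right of its crop (585,415)/(512,508). Next I'll get precise poses from both views.

```bash
cat > m2.py <<'E'
from h import *
import sys
H={'a':(.019/2,.0,.011,.076),'b':(0,0,.013,.094),'c':(0,0,.015,.112),'d':(0,0,.017,.130)}
C={'a':(.52,-.082),'b':(.441,-.292),'c':(.433,-.084),'d':(.631,-.109)}
for n in ('top0','scene0'):
    f=load(n); c=f['color'].astype(int); W=world(f)
    # wood: saturated
    wood=((c[...,0]-c[...,2])>30)&(c[...,0]>1.3*c[...,2])
    for h,(x,y) in C.items():
        zc=.002+H[h][2]; 
        v,u=np.mgrid[:384,:512]
        T=np.array(f['world_to_cam']);R=T[:3,:3];cc=-R.T@T[:3,3]
        d=np.stack([(u-f['cx'])/f['fx'],(v-f['cy'])/f['fy'],np.ones(u.shape)],-1)@R
        G=cc+d*((zc-cc[2])/d[...,2])[...,None]
        near=np.hypot(G[...,0]-x,G[...,1]-y)<.1*H[h][3]/.13
        for nm,m in (('wood',wood),):
            mm=(m&near&(W[...,2]>.006)).astype('uint8')
            nn,l,st,_=cv2.connectedComponentsWithStats(mm); k=1+st[1:,4].argmax()
            p=G[l==k][:,:2]; uv=np.argwhere(l==k)
            r=cv2.minAreaRect((p*1000).astype('float32'))
            mu=p.mean(0); e,V=np.linalg.eigh(np.cov(p.T)); ax=V[:,1]*np.sign(V[1,1]); s=(p-mu)@ax
            t=(p-mu)@V[:,0]
            cen=mu+ax*(s.min()+s.max())/2+V[:,0]*(t.min()+t.max())/2
            print(n,h,st[k,4],'cen',cen.round(4),'ax angle',np.degrees(np.arctan2(ax[1],ax[0])).round(1),'len',(s.max()-s.min()).round(4),'rect',np.round(r[0],1),np.round(r[1],1),'uv',uv.mean(0)[::-1].round())
f=load('top0')
sp=[(512,508,585,415),(380,425,475,312),(253,340,365,208),(128,258,258,105)]
for i,s in enumerate(sp):
    a=ray(f,80+s[0]/6,110+s[1]/6,.02);b=ray(f,80+s[2]/6,110+s[3]/6,.02)
    print('notch',i+1,((a+b)/2).round(4),'gap',np.linalg.norm(a-b).round(4),'ang',np.degrees(np.arctan2(*(b-a)[1::-1])).round(1))
E
python3 m2.py
python3 - <<'E'
import cv2
c=cv2.imread('pics/scene0.png');cv2.imwrite('pics/crop_rack_s.png',cv2.resize(c[180:240,295:395],(800,480),interpolation=cv2.INTER_CUBIC))
E
```

```text
top0 a 195 cen [ 0.5209 -0.0894] ax angle 83.8 len 0.0732 rect [520.7 -89.4] [73.1 19.1] uv [251. 166.]
top0 b 309 cen [ 0.4437 -0.2845] ax angle 79.7 len 0.0939 rect [ 443.8 -284.5] [93.9 23.5] uv [328. 193.]
top0 c 407 cen [ 0.4341 -0.0933] ax angle 87.0 len 0.1097 rect [434.1 -93.3] [109.8  24.3] uv [253. 199.]
top0 d 507 cen [ 0.6338 -0.0978] ax angle 94.0 len 0.1275 rect [633.6 -97.9] [ 29.8 127.4] uv [253. 123.]
scene0 a 155 cen [ 0.5218 -0.0901] ax angle 83.7 len 0.0736 rect [521.8 -90.2] [73.6 26.7] uv [251. 212.]
scene0 b 203 cen [ 0.4432 -0.2861] ax angle 77.8 len 0.0967 rect [ 441.5 -286.1] [95.  33.3] uv [187. 200.]
scene0 c 293 cen [ 0.4337 -0.0931] ax angle 87.5 len 0.1101 rect [433.8 -93.1] [110.   41.5] uv [247. 192.]
scene0 d 488 cen [ 0.6329 -0.0977] ax angle 93.7 len 0.1296 rect [632.8 -97.7] [ 44.4 129.4] uv [252. 237.]
notch 1 [0.4703 0.1146 0.02  ] gap 0.0499 ang -38.4
notch 2 [0.5119 0.1659 0.02  ] gap 0.0626 ang -39.9
notch 3 [0.5544 0.2167 0.02  ] gap 0.0737 ang -39.8
notch 4 [0.5965 0.2668 0.02  ] gap 0.0859 ang -39.4
```

View pics/crop_rack_s.png

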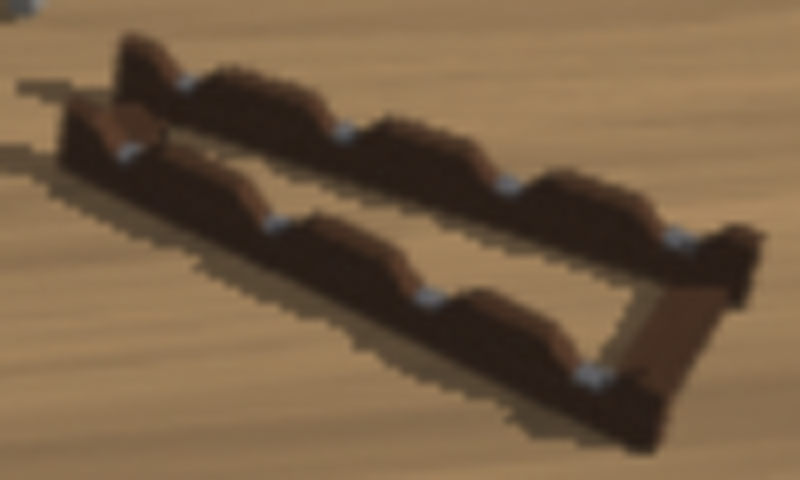

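Both views agree to within about 1.5 mm, and the notch gaps (50/63/74/86 mm) match the spec. The identities are confirmed by the crops. I'll start with d → notch 4 and turn the tool first.

```bash
cat > go.py <<'E'
from h import *
import sys
# x y z angle(deg of handle axis)
T={'d':(.6333,-.0978,93.9),'c':(.4339,-.0932,87.2),'b':(.4435,-.2853,79.2),'a':(.5213,-.0897,83.8),
'n1':(.4703,.1146,140.3),'n2':(.5119,.1659,140.3),'n3':(.5544,.2167,140.3),'n4':(.5965,.2668,140.3)}
def go(n,z=None):
    s=telemetry.state(); R=s['eef_rot']; p=s['tool_pos']; x,y,a=T[n]
    d=np.array([x,y,p[2] if z is None else z])-p
    ya=np.degrees(np.arctan2(R[1,1],R[0,1])); e=(a-90-ya+90)%180-90
    th=np.radians(ya+e); # tool axes after yaw
    Y=np.array([np.cos(th),np.sin(th),0]); Z=np.array([0,0,-1]); X=np.cross(Y,Z)
    print('t',round(s['time'],2),'p',p.round(4),'yangle',ya.round(1),'tool yaw needed',np.radians(-e).round(3),
     'shift now',(R.T@d*100).round(2),'after yaw',np.round([X@d*100,Y@d*100,Z@d*100],2),'F',s['ft_force'].round(1),'w',s['grip_width'].round(4),'q',s['q'].round(2))
if __name__=='__main__': go(sys.argv[1],float(sys.argv[2]) if len(sys.argv)>2 else None)
E
python3 go.py d .12
```

```text
Traceback (most recent call last):
  File "go.py", line 14, in <module>
    if __name__=='__main__': go(sys.argv[1],float(sys.argv[2]) if len(sys.argv)>2 else None)
                             ~~^^^^^^^^^^^^^^^^^^^^^^^^^^^^^^^^^^^^^^^^^^^^^^^^^^^^^^^^^^^^^
  File "go.py", line 13, in go
    'shift now',(R.T@d*100).round(2),'after yaw',np.round([X@d*100,Y@d*100,Z@d*100],2),'F',s['ft_force'].round(1),'w',s['grip_width'].round(4),'q',s['q'].round(2))
                                                                                                                      ^^^^^^^^^^^^^^^^^^^^^
AttributeError: 'float' object has no attribute 'round'
```

Request:
{"fn": "arm_command", "kwargs": {
  "moves": [
    {"yaw": 0.174},
    {"yaw": 0.174},
    {"yaw": 0.174},
    {"yaw": 0.174},
    {"yaw": 0.174},
    {"yaw": 0.174},
    {"yaw": 0.174},
    {"jaw": 6.0}
  ]
}}

```text
validation failed for argument at $.mo...
```

```bash
python3 go.py d .12
```

```text
Traceback (most recent call last):
  File "go.py", line 14, in <module>
    if __name__=='__main__': go(sys.argv[1],float(sys.argv[2]) if len(sys.argv)>2 else None)
                             ~~^^^^^^^^^^^^^^^^^^^^^^^^^^^^^^^^^^^^^^^^^^^^^^^^^^^^^^^^^^^^^
  File "go.py", line 13, in go
    'shift now',(R.T@d*100).round(2),'after yaw',np.round([X@d*100,Y@d*100,Z@d*100],2),'F',s['ft_force'].round(1),'w',s['grip_width'].round(4),'q',s['q'].round(2))
                                                                                                                      ^^^^^^^^^^^^^^^^^^^^^
AttributeError: 'float' object has no attribute 'round'
```

```bash
sed -i "s/s\['grip_width'\].round(4)/round(float(s['grip_width']),4)/" go.py; python3 go.py d .12
```

```text
t 0.1 p [0.1737 0.6    0.2049] yangle 73.9 tool yaw needed 1.221 shift now [-63.55 -54.24   8.55] after yaw [-72.75  41.11   8.49] F [-0.5 -0.4 -0.5] w 0.0939 q [-1.33  0.42 -0.01  1.61  0.    1.11 -0.05]
```

Request:
{"fn": "arm_command", "kwargs": {
  "moves": [
    {"x": 0, "y": 0, "z": 0, "yaw": 0.174, "jaw": 6.0},
    {"x": 0, "y": 0, "z": 0, "yaw": 0.174, "jaw": 6.0},
    {"x": 0, "y": 0, "z": 0, "yaw": 0.174, "jaw": 6.0},
    {"x": 0, "y": 0, "z": 0, "yaw": 0.174, "jaw": 6.0},
    {"x": 0, "y": 0, "z": 0, "yaw": 0.174, "jaw": 6.0},
    {"x": 0, "y": 0, "z": 0, "yaw": 0.174, "jaw": 6.0},
    {"x": 0, "y": 0, "z": 0, "yaw": 0.174, "jaw": 6.0},
    {"x": 0, "y": 0, "z": 0, "yaw": 0, "jaw": 6.0}
  ]
}}

```text
time: 1.1
tool_pos: [0.1736, 0.6002, 0.2051]
eef_rot: [[-0.072, 0.997, 0.0], [0.997, 0.072, -0.001], [-0.001, 0.0, -1.0]]
ft_force: [0.5, -0.5, 0.2]
grip_width: 0.0596
```

```bash
python3 go.py d .12
```

```text
t 1.1 p [0.1736 0.6002 0.2051] yangle 4.1 tool yaw needed 0.004 shift now [-72.92  40.82   8.57] after yaw [-72.76  41.12   8.51] F [ 0.5 -0.5  0.2] w 0.0596 q [-1.51  0.42  0.22  1.62 -0.1   1.11 -1.18]
```

Request:
{"fn": "arm_command", "kwargs": {
  "moves": [
    {"x": -5.2, "y": 2.9, "z": 0, "yaw": 0, "jaw": 6},
    {"x": -5.2, "y": 2.9, "z": 0, "yaw": 0, "jaw": 6},
    {"x": -5.2, "y": 2.9, "z": 0, "yaw": 0, "jaw": 6},
    {"x": -5.2, "y": 2.9, "z": 0, "yaw": 0, "jaw": 6},
    {"x": -5.2, "y": 2.9, "z": 0, "yaw": 0, "jaw": 6},
    {"x": -5.2, "y": 2.9, "z": 0, "yaw": 0, "jaw": 6},
    {"x": -5.2, "y": 2.9, "z": 0, "yaw": 0, "jaw": 6}
  ]
}}

```text
time: 1.98
tool_pos: [0.4029, 0.2499, 0.2056]
eef_rot: [[-0.076, 0.997, 0.0], [0.997, 0.076, 0.0], [0.0, 0.0, -1.0]]
ft_force: [0.7, 1.5, 0.8]
grip_width: 0.0599
```

Request:
{"fn": "arm_command", "kwargs": {
  "moves": [
    {"x": -5.2, "y": 2.9, "z": 0, "yaw": 0, "jaw": 6},
    {"x": -5.2, "y": 2.9, "z": 0, "yaw": 0, "jaw": 6},
    {"x": -5.2, "y": 2.9, "z": 0, "yaw": 0, "jaw": 6},
    {"x": -5.2, "y": 2.9, "z": 0, "yaw": 0, "jaw": 6},
    {"x": -5.2, "y": 2.9, "z": 0, "yaw": 0, "jaw": 6},
    {"x": -5.2, "y": 2.9, "z": 0, "yaw": 0, "jaw": 6},
    {"x": 0, "y": 0, "z": 0, "yaw": 0, "jaw": 6}
  ]
}}

```text
time: 2.85
tool_pos: [0.5986, -0.0521, 0.205]
eef_rot: [[-0.07, 0.998, -0.0], [0.998, 0.07, -0.002], [-0.002, -0.001, -1.0]]
ft_force: [0.4, 0.9, -0.4]
grip_width: 0.06
```

```bash
python3 go.py d .12; python3 -c "
from h import *
f=grab('wrist','w1'); T=f['world_to_cam']; print(T.round(3))"
```

```text
t 2.85 p [ 0.5986 -0.0521  0.205 ] yangle 4.0 tool yaw needed 0.002 shift now [-4.78  3.15  8.51] after yaw [-4.8   3.15  8.5 ] F [ 0.4  0.9 -0.4] w 0.06 q [-0.44  0.43  0.62  1.69 -0.27  1.11  0.34]
[[ 0.998  0.069 -0.001 -0.594]
 [ 0.067 -0.963  0.261 -0.118]
 [ 0.017 -0.261 -0.965  0.366]
 [ 0.     0.     0.     1.   ]]
```

View pics/w1.png

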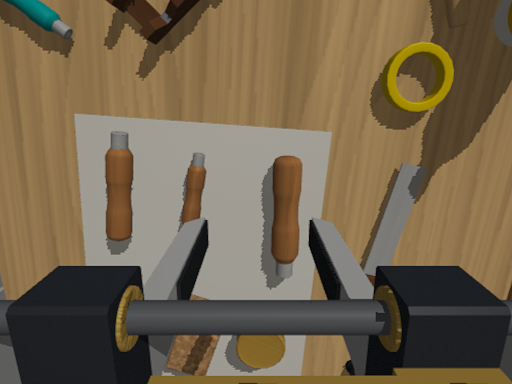

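The wrist view shows d at (286,210) with its ferrule down, c at (119,190) and a at (193,195). I'll cross-check d and c by casting rays.

```bash
cat > w.py <<'E'
from h import *
import sys
def wood(tag,z,near,rad):
    f=load(tag); c=f['color'].astype(int); 
    m=((c[...,0]-c[...,2])>45)&(c[...,0]>1.6*c[...,2])
    v,u=np.mgrid[:384,:512];T=np.array(f['world_to_cam']);R=T[:3,:3];cc=-R.T@T[:3,3]
    d=np.stack([(u-f['cx'])/f['fx'],(v-f['cy'])/f['fy'],np.ones(u.shape)],-1)@R
    G=cc+d*((z-cc[2])/d[...,2])[...,None]; W=world(f)
    m&=(np.hypot(G[...,0]-near[0],G[...,1]-near[1])<rad)&(W[...,2]>.005)&(v<300)
    nn,l,st,_=cv2.connectedComponentsWithStats(m.astype('uint8')); k=1+st[1:,4].argmax()
    p=G[l==k][:,:2]; r=cv2.minAreaRect((p*1000).astype('float32')); 
    e,V=np.linalg.eigh(np.cov(p.T)); ax=V[:,1]*np.sign(V[1,1])
    print('rect',np.round(r[0],1),np.round(r[1],1),'ax',np.degrees(np.arctan2(ax[1],ax[0])).round(1),'uv',np.argwhere(l==k).mean(0)[::-1].round())
if __name__=='__main__': wood(sys.argv[1],*[float(sys.argv[2])],(float(sys.argv[3]),float(sys.argv[4])),float(sys.argv[5]))
E
python3 w.py w1 .019 .633 -.098 .1;python3 w.py w1 .017 .434 -.093 .08; python3 w.py w1 .013 .521 -.09 .06
```

```text
rect [ 637.1 -101.7] [ 31.3 133.8] ax 93.7 uv [287. 207.]
rect [436.1 -96.4] [114.   30.4] ax 87.0 uv [119. 193.]
rect [523.6 -90.6] [73.7 20.6] ax 82.4 uv [193. 193.]
```

The wrist view agrees to within about 3–4 mm. The jaws centre the handle across its width, and errors along it can be checked after placing. I'll descend on d.

Request:
{"fn": "arm_command", "kwargs": {
  "moves": [
    {"x": -2.4, "y": 1.6, "z": 0, "yaw": 0, "jaw": 6},
    {"x": -2.4, "y": 1.6, "z": 0, "yaw": 0, "jaw": 6},
    {"x": 0, "y": 0, "z": 4, "yaw": 0, "jaw": 6},
    {"x": 0, "y": 0, "z": 4, "yaw": 0, "jaw": 6},
    {"x": 0, "y": 0, "z": 2.5, "yaw": 0, "jaw": 6},
    {"x": 0, "y": 0, "z": 0, "yaw": 0, "jaw": 6}
  ]
}}

```text
time: 3.65
tool_pos: [0.6319, -0.0913, 0.099]
eef_rot: [[-0.075, 0.997, -0.003], [0.997, 0.075, 0.001], [0.001, -0.003, -1.0]]
ft_force: [-0.2, 0.3, 0.3]
grip_width: 0.0604
```

```bash
python3 go.py d .006;python3 -c "
from h import *
f=grab('wrist','w2')"
```

```text
t 3.65 p [ 0.6319 -0.0913  0.099 ] yangle 4.3 tool yaw needed 0.007 shift now [-0.67  0.11  9.3 ] after yaw [-0.66  0.09  9.3 ] F [-0.2  0.3  0.3] w 0.0604 q [-0.3   0.62  0.56  1.68 -0.39  0.96  0.47]
```

View pics/w2.png

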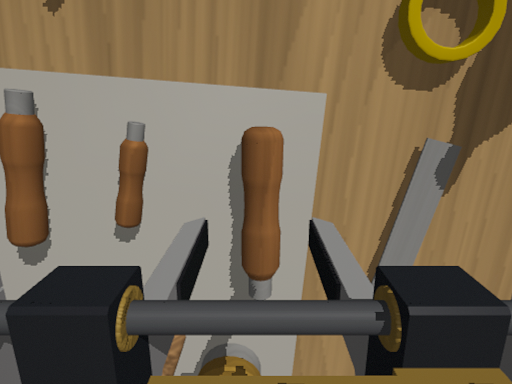

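Wrist view: d lies at (262,200), between the fingertips at (207,225) and (312,225). Continuing down.

Request:
{"fn": "arm_command", "kwargs": {
  "moves": [
    {"x": -0.7, "y": 0.1, "z": 2.5, "yaw": 0, "jaw": 6},
    {"x": 0, "y": 0, "z": 2.5, "yaw": 0, "jaw": 6},
    {"x": 0, "y": 0, "z": 2.5, "yaw": 0, "jaw": 6},
    {"x": 0, "y": 0, "z": 1.5, "yaw": 0, "jaw": 6},
    {"x": 0, "y": 0, "z": 0, "yaw": 0, "jaw": 6}
  ]
}}

```text
time: 4.32
tool_pos: [0.6347, -0.0995, 0.0107]
eef_rot: [[-0.072, 0.997, -0.0], [0.997, 0.072, 0.0], [0.0, -0.0, -1.0]]
ft_force: [0.6, 0.2, 0.5]
grip_width: 0.0605
```

```bash
python3 go.py d .006
```

```text
t 4.33 p [ 0.6347 -0.0995  0.0107] yangle 4.1 tool yaw needed 0.004 shift now [ 0.17 -0.12  0.47] after yaw [ 0.17 -0.12  0.47] F [0.6 0.2 0.5] w 0.0605 q [-0.25  0.74  0.5   1.71 -0.46  0.82  0.53]
```

Request:
{"fn": "arm_command", "kwargs": {
  "moves": [
    {"x": 0.1, "y": -0.1, "z": 0.4, "yaw": 0, "jaw": 6},
    {"x": 0, "y": 0, "z": 0, "yaw": 0, "jaw": 2},
    {"x": 0, "y": 0, "z": 0, "yaw": 0, "jaw": 2},
    {"x": 0, "y": 0, "z": 0, "yaw": 0, "jaw": 2},
    {"x": 0, "y": 0, "z": 0, "yaw": 0, "jaw": 2},
    {"x": 0, "y": 0, "z": 0, "yaw": 0, "jaw": 2}
  ]
}}

```text
time: 5.08
tool_pos: [0.6337, -0.0989, 0.0067]
eef_rot: [[-0.071, 0.997, 0.0], [0.997, 0.071, -0.0], [-0.0, 0.0, -1.0]]
ft_force: [-0.9, 0.8, 2.4]
grip_width: 0.0288
```

Request:
{"fn": "arm_command", "kwargs": {
  "moves": [
    {"x": 0, "y": 0, "z": -2, "yaw": 0, "jaw": 2},
    {"x": 0, "y": 0, "z": -4, "yaw": 0, "jaw": 2},
    {"x": 0, "y": 0, "z": -4, "yaw": 0, "jaw": 2},
    {"x": 0, "y": 0, "z": 0, "yaw": 0, "jaw": 2},
    {"x": 0, "y": 0, "z": 0, "yaw": 0, "jaw": 2}
  ]
}}

```text
time: 5.7
tool_pos: [0.6333, -0.0986, 0.1067]
eef_rot: [[-0.071, 0.997, 0.0], [0.997, 0.071, 0.0], [0.0, 0.0, -1.0]]
ft_force: [0.1, 0.1, -2.0]
grip_width: 0.0293
```

```bash
python3 go.py n4 .12; python3 -c "
from h import *
f=grab('wrist','w3')"
```

```text
t 5.7 p [ 0.6333 -0.0986  0.1067] yangle 4.1 tool yaw needed -0.807 shift now [36.71 -1.08 -1.32] after yaw [26.18 25.76 -1.33] F [ 0.1  0.1 -2. ] w 0.0293 q [-0.3   0.61  0.57  1.67 -0.38  0.97  0.48]
```

View pics/w3.png

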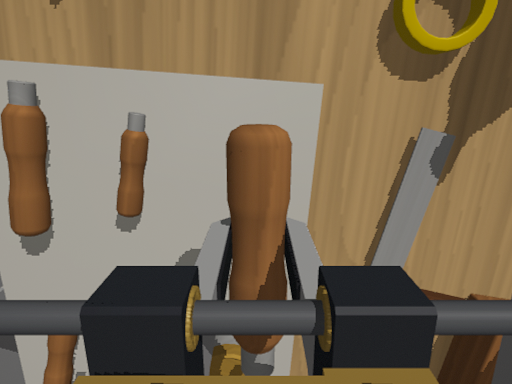

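d is held at its waist (29.3 mm opening). Moving it over notch 4.

Request:
{"fn": "arm_command", "kwargs": {
  "moves": [
    {"x": 3, "y": 0, "z": 0, "yaw": 0, "jaw": 2},
    {"x": 5.5, "y": -0.2, "z": 0, "yaw": 0, "jaw": 2},
    {"x": 5.5, "y": -0.2, "z": 0, "yaw": 0, "jaw": 2},
    {"x": 5.5, "y": -0.2, "z": 0, "yaw": 0, "jaw": 2},
    {"x": 5.5, "y": -0.2, "z": 0, "yaw": 0, "jaw": 2},
    {"x": 5.5, "y": -0.2, "z": 0, "yaw": 0, "jaw": 2},
    {"x": 4, "y": -0.1, "z": 0, "yaw": 0, "jaw": 2},
    {"x": 2, "y": 0, "z": 0, "yaw": 0, "jaw": 2}
  ]
}}

```text
time: 6.75
tool_pos: [0.5956, 0.2667, 0.1054]
eef_rot: [[-0.073, 0.997, -0.002], [0.997, 0.073, -0.001], [-0.001, -0.002, -1.0]]
ft_force: [-0.6, -1.1, -1.7]
grip_width: 0.0288
```

Request:
{"fn": "arm_command", "kwargs": {
  "moves": [
    {"x": 0, "y": 0, "z": 0, "yaw": -0.161, "jaw": 2},
    {"x": 0, "y": 0, "z": 0, "yaw": -0.161, "jaw": 2},
    {"x": 0, "y": 0, "z": 0, "yaw": -0.161, "jaw": 2},
    {"x": 0, "y": 0, "z": 0, "yaw": -0.161, "jaw": 2},
    {"x": 0, "y": 0, "z": 0, "yaw": -0.161, "jaw": 2},
    {"x": 0, "y": 0, "z": 0, "yaw": 0, "jaw": 2}
  ]
}}

```text
time: 7.5
tool_pos: [0.5969, 0.2631, 0.106]
eef_rot: [[-0.767, 0.642, -0.001], [0.642, 0.767, -0.001], [0.0, -0.001, -1.0]]
ft_force: [0.1, 0.4, -0.7]
grip_width: 0.0293
```

```bash
python3 go.py n4 .06; python3 -c "
from h import *
f=grab('wrist','w4')"
```

```text
t 7.5 p [0.5969 0.2631 0.106 ] yangle 50.1 tool yaw needed -0.004 shift now [0.27 0.26 4.6 ] after yaw [0.26 0.26 4.6 ] F [ 0.1  0.4 -0.7] w 0.0293 q [-0.71  0.59  0.35  1.63 -0.23  0.96  0.59]
```

View pics/w4.png

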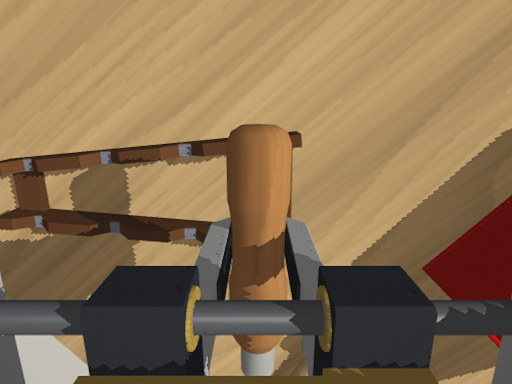

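The wrist view shows the free notch spots: n3 at (185,149)/(190,232), n2 at (105,157)/(115,226) and n1 at (28,164)/(38,220). I'll use them to cross-check the rack pose.

Run:
```python
from h import *
f=load('w4')
for n,a,b in (('3',(185,149),(190,232)),('2',(105,157),(115,226)),('1',(28,164),(38,220))):
    A=ray(f,*a,.02);B=ray(f,*b,.02);print(n,((A+B)/2).round(4),np.linalg.norm(A-B).round(4),np.degrees(np.arctan2(*(B-A)[1::-1])))
f=load('scene0')
for n,a,b in (('1',(185,82),(128,152)),('2',(344,132),(275,222)),('3',(509,185),(430,297)),('4',(680,238),(592,377))):
    A=ray(f,295+a[0]/8,180+a[1]/8,.02);B=ray(f,295+b[0]/8,180+b[1]/8,.02);print(n,((A+B)/2).round(4),np.linalg.norm(A-B).round(4))
```

```text
3 [0.558  0.2171 0.02  ] 0.0735 -39.918946666722306
2 [0.5158 0.166  0.02  ] 0.0613 -38.80450383264625
1 [0.4735 0.1153 0.02  ] 0.0498 -40.488066113257865
1 [0.4745 0.1168 0.02  ] 0.0496
2 [0.5164 0.1676 0.02  ] 0.0616
3 [0.5591 0.2183 0.02  ] 0.0735
4 [0.6014 0.2688 0.02  ] 0.0872
```

With the crop's half-pixel offset corrected, the three views agree to within about 2 mm: n4 ≈ (0.599, 0.268). I'll update the targets and lower d.

```bash
sed -i "s/^'n1'.*/'n1':(.4722,.1157,140.3),'n2':(.5145,.1667,140.3),'n3':(.5568,.2174,140.3),'n4':(.5992,.2679,140.3)}/" go.py; python3 go.py n4 .0257
```

```text
t 7.55 p [0.5968 0.2634 0.1061] yangle 49.9 tool yaw needed -0.007 shift now [0.11 0.51 8.04] after yaw [0.11 0.5  8.04] F [-0.4  0.8 -1.4] w 0.0297 q [-0.71  0.59  0.35  1.63 -0.23  0.96  0.59]
```

Request:
{"fn": "arm_command", "kwargs": {
  "moves": [
    {"x": 0.1, "y": 0.5, "z": 0, "yaw": -0.007, "jaw": 2},
    {"x": 0, "y": 0, "z": 2, "yaw": 0, "jaw": 2},
    {"x": 0, "y": 0, "z": 2, "yaw": 0, "jaw": 2},
    {"x": 0, "y": 0, "z": 1.5, "yaw": 0, "jaw": 2},
    {"x": 0, "y": 0, "z": 0, "yaw": 0, "jaw": 2}
  ]
}}

```text
time: 8.18
tool_pos: [0.5983, 0.2685, 0.0497]
eef_rot: [[-0.772, 0.635, -0.002], [0.635, 0.772, -0.001], [0.001, -0.003, -1.0]]
ft_force: [-0.4, 0.2, -1.2]
grip_width: 0.0292
```

```bash
python3 go.py n4 .0257
```

```text
t 8.18 p [0.5983 0.2685 0.0497] yangle 50.6 tool yaw needed 0.005 shift now [-0.11  0.02  2.4 ] after yaw [-0.11  0.01  2.4 ] F [-0.4  0.2 -1.2] w 0.0292 q [-0.7   0.67  0.32  1.65 -0.26  0.87  0.61]
```

Request:
{"fn": "arm_command", "kwargs": {
  "moves": [
    {"x": -0.1, "y": 0, "z": 1.0, "yaw": 0, "jaw": 2},
    {"x": 0, "y": 0, "z": 0.8, "yaw": 0, "jaw": 2},
    {"x": 0, "y": 0, "z": 0.4, "yaw": 0, "jaw": 2},
    {"x": 0, "y": 0, "z": 0.1, "yaw": 0, "jaw": 2},
    {"x": 0, "y": 0, "z": 0, "yaw": 0, "jaw": 2}
  ]
}}

```text
time: 8.8
tool_pos: [0.6, 0.2684, 0.0286]
eef_rot: [[-0.773, 0.635, 0.0], [0.635, 0.773, 0.0], [-0.0, 0.0, -1.0]]
ft_force: [-0.6, 0.5, -0.9]
grip_width: 0.0294
```

```bash
python3 go.py n4 .0257
```

```text
t 8.8 p [0.6    0.2684 0.0286] yangle 50.6 tool yaw needed 0.005 shift now [ 0.03 -0.09  0.29] after yaw [ 0.03 -0.09  0.29] F [-0.6  0.5 -0.9] w 0.0294 q [-0.69  0.69  0.32  1.66 -0.27  0.83  0.62]
```

Request:
{"fn": "arm_command", "kwargs": {
  "moves": [
    {"x": 0, "y": -0.1, "z": 0.2, "yaw": 0, "jaw": 2},
    {"x": 0, "y": 0, "z": 0.1, "yaw": 0, "jaw": 2},
    {"x": 0, "y": 0, "z": 0, "yaw": 0, "jaw": 2}
  ]
}}

```text
time: 9.18
tool_pos: [0.5995, 0.2677, 0.0259]
eef_rot: [[-0.773, 0.635, 0.001], [0.635, 0.773, 0.0], [-0.0, 0.001, -1.0]]
ft_force: [-1.0, 0.6, 4.1]
grip_width: 0.0295
```

Request:
{"fn": "arm_command", "kwargs": {
  "moves": [
    {"x": 0, "y": 0, "z": 0, "yaw": 0, "jaw": 4.2},
    {"x": 0, "y": 0, "z": 0, "yaw": 0, "jaw": 4.2},
    {"x": 0, "y": 0, "z": 0, "yaw": 0, "jaw": 4.2}
  ]
}}

```text
time: 9.55
tool_pos: [0.5992, 0.2675, 0.0254]
eef_rot: [[-0.773, 0.635, -0.0], [0.635, 0.773, -0.0], [-0.0, -0.0, -1.0]]
ft_force: [0.3, -0.8, 0.1]
grip_width: 0.0419
```

Request:
{"fn": "arm_command", "kwargs": {
  "moves": [
    {"x": 0, "y": 0, "z": -2, "yaw": 0, "jaw": 4.2},
    {"x": 0, "y": 0, "z": -3, "yaw": 0, "jaw": 4.2},
    {"x": 0, "y": 0, "z": -4, "yaw": 0, "jaw": 4.2},
    {"x": 0, "y": 0, "z": -4, "yaw": 0, "jaw": 4.2},
    {"x": 0, "y": 0, "z": 0, "yaw": 0, "jaw": 5}
  ]
}}

```text
time: 10.18
tool_pos: [0.6009, 0.2681, 0.1601]
eef_rot: [[-0.773, 0.635, 0.005], [0.635, 0.773, 0.003], [-0.002, 0.006, -1.0]]
ft_force: [0.3, -0.2, -0.1]
grip_width: 0.0485
```

```bash
python3 go.py c .14; python3 -c "
from h import *
f=grab('wrist','w5');grab('scene','scene1');c=cv2.imread('pics/scene1.png');cv2.imwrite('pics/s1c.png',cv2.resize(c[150:270,280:440],(800,600)))"
```

```text
t 10.18 p [0.6009 0.2681 0.1601] yangle 50.6 tool yaw needed 0.932 shift now [-10.03 -38.53   1.82] after yaw [-36.9  -14.92   2.01] F [ 0.3 -0.2 -0.1] w 0.0485 q [-0.73  0.54  0.37  1.58 -0.21  1.05  0.58]
```

View pics/w5.png

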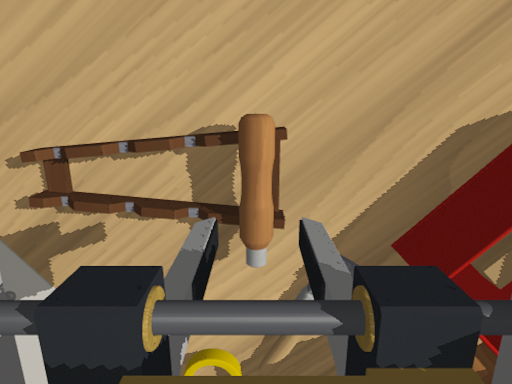

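View pics/s1c.png

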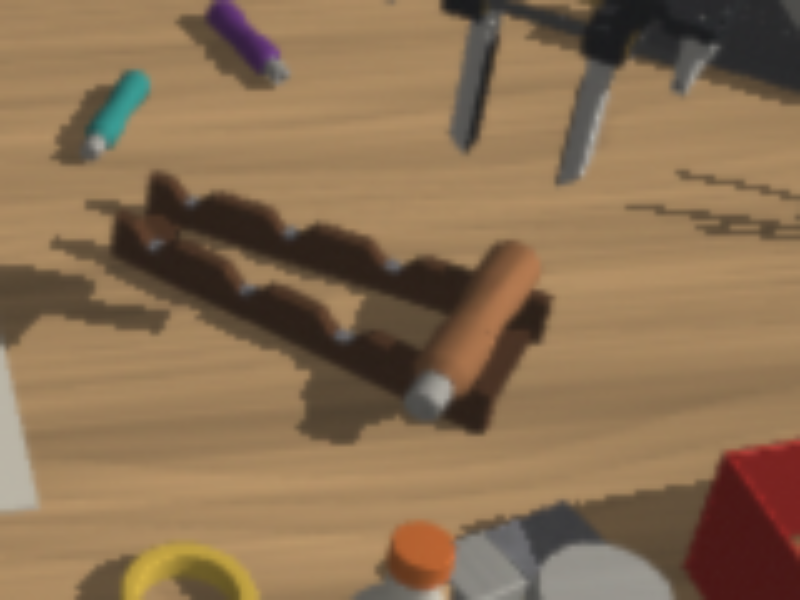

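d sits seated in notch 4. Checking its centring in the wrist frame.

```bash
cat > ck.py <<'E'
from h import *
import sys
# rack-mid predicted vs wood centre, wrist view; args tag, name, z
from go import T
def ck(tag,n,z,rad,thr=1.6):
    f=load(tag); c=f['color'].astype(int); 
    m=((c[...,0]-c[...,2])>45)&(c[...,0]>thr*c[...,2])
    v,u=np.mgrid[:384,:512];M=np.array(f['world_to_cam']);R=M[:3,:3];cc=-R.T@M[:3,3]
    d=np.stack([(u-f['cx'])/f['fx'],(v-f['cy'])/f['fy'],np.ones(u.shape)],-1)@R
    G=cc+d*((z-cc[2])/d[...,2])[...,None]; W=world(f); x,y,a=T[n]
    m&=(np.hypot(G[...,0]-x,G[...,1]-y)<rad)&(W[...,2]>z-.006)
    e=np.array([np.cos(np.radians(a)),np.sin(np.radians(a))]); p=(G[...,:2]-[x,y])
    l=p@e; t=p@[-e[1],e[0]]; m&=abs(t)<.02
    print(n,'along span',l[m].min().round(4),l[m].max().round(4),'mid',((l[m].min()+l[m].max())/2).round(4),'across mid',((t[m].min()+t[m].max())/2).round(4),'top z',np.percentile(W[m][:,2],95).round(4))
if __name__=='__main__': ck(sys.argv[1],sys.argv[2],float(sys.argv[3]),float(sys.argv[4]))
E
python3 ck.py w5 n4 .038 .1
python3 - <<'E'
from h import *
f=load('w5')
for n,a,b in (('3',(190,142),(193,212)),('2',(124,147),(129,207)),('1',(57,153),(64,200))):
    A=ray(f,*a,.02);B=ray(f,*b,.02);print(n,((A+B)/2).round(4),np.linalg.norm(A-B).round(4))
E
```

```text
n4 along span -0.0968 0.0959 mid -0.0004 across mid -0.0009 top z 0.0553
3 [0.5588 0.2162 0.02  ] 0.073
2 [0.5167 0.1656 0.02  ] 0.0625
1 [0.4737 0.1148 0.02  ] 0.0488
```

```bash
sed -i 's/W\[...,2\]>z-.006)/W[...,2]>z+.003)\&(abs(W[...,2]-z)<.03)/; s/    print(n,.along/    k=cv2.connectedComponentsWithStats(m.astype("uint8")); m=k[1]==1+k[2][1:,4].argmax()\n    print(n,"along/; s/"along span./"along span"/' ck.py; python3 ck.py w5 n4 .038 .1; python3 ck.py scene1 n4 .038 .1
```

```text
n4 along span -0.0718 0.0624 mid -0.0047 across mid -0.0006 top z 0.0552
n4 along span -0.0596 0.0774 mid 0.0089 across mid -0.002 top z 0.0578
```

```bash
cat > ck2.py <<'E'
from h import *
import sys
from go import T
def ck(tag,n,z,rad,half):
    f=load(tag); c=f['color'].astype(int); W=world(f); x,y,a=T[n]
    wood=(c[...,0]>1.45*c[...,2]); gray=(abs(c[...,0]-c[...,2])<25)
    e=np.array([np.cos(np.radians(a)),np.sin(np.radians(a))]); p=W[...,:2]-[x,y]; l=p@e; t=p@[-e[1],e[0]]
    near=(abs(l)<rad)&(abs(t)<half)&(f['depth']>0)
    m=near&wood&(W[...,2]>z+.004)&(W[...,2]<z+.03)
    k=cv2.connectedComponentsWithStats(m.astype("uint8")); m=k[1]==1+k[2][1:,4].argmax()
    g=near&gray&(W[...,2]>z-.002)&(W[...,2]<z+.03)
    L=l[m]; print(tag,n,m.sum(),'wood span',np.percentile(L,[.5,99.5]).round(4),'mid',(np.percentile(L,[.5,99.5]).mean()*1000).round(1),'len',np.ptp(np.percentile(L,[.5,99.5])).round(4),'across',np.median(t[m]).round(4),'top',np.percentile(W[m][:,2],95).round(4), 'ferr',np.percentile(l[g],[1,99]).round(4) if g.sum()>5 else None)
    # rails, seen away from the handle: lateral position of tops z 25..36
    q=W[...,:2]-[x,y]; X=-t
    for s in (-1,1):
        r=(f['depth']>0)&(W[...,2]>.027)&(W[...,2]<.037)&(abs(-t)<.3)&(abs(l)<.07)&(np.sign(l)==s)&((abs(t)>.02)&(abs(t)<.045))
        if r.sum()>5: print('  rail',s,r.sum(),(np.median(l[r])*1000).round(1),'at along-rack',(np.median(-t[r])*1000).round(1))
if __name__=='__main__': ck(sys.argv[1],sys.argv[2],*map(float,sys.argv[3:6]))
E
python3 ck2.py w5 n4 .038 .11 .02; python3 ck2.py scene1 n4 .038 .11 .02
```

```text
w5 n4 4354 wood span [-0.065   0.0619] mid -1.6 len 0.1269 across -0.0001 top 0.0552 ferr [-0.0858 -0.0676]
  rail -1 341 -42.4 at along-rack -26.4
  rail 1 408 39.8 at along-rack -27.6
scene1 n4 336 wood span [-0.0668  0.0582] mid -4.3 len 0.125 across -0.0038 top 0.0575 ferr [-0.0883 -0.067 ]
  rail -1 49 -44.2 at along-rack -26.9
  rail 1 43 38.5 at along-rack -26.2
```

Relative to the rail midline, d's wood middle is off by about -0.3 mm (wrist) and -1.4 mm (scene). That is good. Next: c → notch 3.

Request:
{"fn": "arm_command", "kwargs": {
  "moves": [
    {"x": 0, "y": 0, "z": 0, "yaw": 0.186, "jaw": 5.4},
    {"x": 0, "y": 0, "z": 0, "yaw": 0.186, "jaw": 5.4},
    {"x": 0, "y": 0, "z": 0, "yaw": 0.186, "jaw": 5.4},
    {"x": 0, "y": 0, "z": 0, "yaw": 0.186, "jaw": 5.4},
    {"x": 0, "y": 0, "z": 0, "yaw": 0.186, "jaw": 5.4},
    {"x": -5, "y": -2, "z": 0, "yaw": 0, "jaw": 5.4},
    {"x": -5.3, "y": -2.1, "z": 0, "yaw": 0, "jaw": 5.4},
    {"x": -5.3, "y": -2.1, "z": 0, "yaw": 0, "jaw": 5.4}
  ]
}}

```text
time: 11.28
tool_pos: [0.5285, 0.113, 0.1548]
eef_rot: [[0.047, 0.999, -0.001], [0.999, -0.047, -0.001], [-0.001, -0.001, -1.0]]
ft_force: [2.6, -0.3, -0.2]
grip_width: 0.054
```

Request:
{"fn": "arm_command", "kwargs": {
  "moves": [
    {"x": -5.3, "y": -2.1, "z": 0, "yaw": 0, "jaw": 5.4},
    {"x": -5.3, "y": -2.1, "z": 0, "yaw": 0, "jaw": 5.4},
    {"x": -5.3, "y": -2.1, "z": 1, "yaw": 0, "jaw": 5.4},
    {"x": -4, "y": -1.7, "z": 1, "yaw": 0, "jaw": 5.4},
    {"x": 0, "y": 0, "z": 0, "yaw": 0, "jaw": 5.4}
  ]
}}

```text
time: 11.9
tool_pos: [0.4387, -0.0827, 0.1348]
eef_rot: [[0.051, 0.999, -0.002], [0.999, -0.051, -0.0], [-0.0, -0.002, -1.0]]
ft_force: [-0.3, 0.7, -0.5]
grip_width: 0.0538
```

```bash
python3 go.py c .006; python3 -c "
from h import *
f=grab('wrist','w6')"; python3 w.py w6 .017 .434 -.093 .08
```

```text
t 11.9 p [ 0.4387 -0.0827  0.1348] yangle -3.0 tool yaw needed -0.003 shift now [-1.07 -0.4  12.88] after yaw [-1.07 -0.43 12.88] F [-0.3  0.7 -0.5] w 0.0538 q [-0.54  0.24  0.75  2.13 -0.22  0.85  0.28]
rect [437.2 -96.8] [114.2  27. ] ax 87.2 uv [257. 194.]
```

View pics/w6.png

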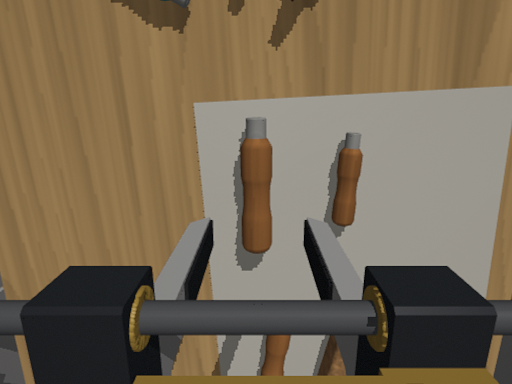

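The wrist view shows c at (257,192), centred between the fingers, with a at (348,187). Descending.

Request:
{"fn": "arm_command", "kwargs": {
  "moves": [
    {"x": -1.2, "y": -0.3, "z": 2, "yaw": 0, "jaw": 5.4},
    {"x": 0, "y": 0, "z": 4, "yaw": 0, "jaw": 5.4},
    {"x": 0, "y": 0, "z": 3, "yaw": 0, "jaw": 5.4},
    {"x": 0, "y": 0, "z": 2, "yaw": 0, "jaw": 5.4},
    {"x": 0, "y": 0, "z": 1, "yaw": 0, "jaw": 5.4},
    {"x": 0, "y": 0, "z": 0, "yaw": 0, "jaw": 5.4}
  ]
}}

```text
time: 12.7
tool_pos: [0.4372, -0.0918, 0.0153]
eef_rot: [[0.046, 0.999, -0.001], [0.999, -0.046, -0.0], [-0.0, -0.001, -1.0]]
ft_force: [0.8, 0.8, -0.3]
grip_width: 0.0541
```

```bash
python3 go.py c .006
```

```text
t 12.7 p [ 0.4372 -0.0918  0.0153] yangle -2.7 tool yaw needed 0.003 shift now [-0.15 -0.32  0.93] after yaw [-0.15 -0.32  0.93] F [ 0.8  0.8 -0.3] w 0.0541 q [-0.36  0.48  0.59  2.2  -0.47  0.59  0.53]
```

Request:
{"fn": "arm_command", "kwargs": {
  "moves": [
    {"x": -0.3, "y": -0.2, "z": 0.6, "yaw": 0, "jaw": 5.4},
    {"x": 0, "y": 0, "z": 0.3, "yaw": 0, "jaw": 5.4},
    {"x": 0, "y": 0, "z": 0, "yaw": 0, "jaw": 2},
    {"x": 0, "y": 0, "z": 0, "yaw": 0, "jaw": 2},
    {"x": 0, "y": 0, "z": 0, "yaw": 0, "jaw": 2},
    {"x": 0, "y": 0, "z": 0, "yaw": 0, "jaw": 2},
    {"x": 0, "y": 0, "z": 0, "yaw": 0, "jaw": 2}
  ]
}}

```text
time: 13.58
tool_pos: [0.4352, -0.0951, 0.0066]
eef_rot: [[0.047, 0.999, 0.0], [0.999, -0.047, -0.0], [-0.0, 0.0, -1.0]]
ft_force: [-0.5, -0.2, 2.5]
grip_width: 0.0258
```

```bash
python3 go.py c .006
```

```text
t 13.57 p [ 0.4352 -0.0951  0.0066] yangle -2.7 tool yaw needed 0.002 shift now [ 0.19 -0.14  0.06] after yaw [ 0.19 -0.14  0.06] F [-0.5 -0.2  2.5] w 0.0258 q [-0.34  0.49  0.57  2.2  -0.49  0.57  0.56]
```

Request:
{"fn": "arm_command", "kwargs": {
  "moves": [
    {"x": 0, "y": 0, "z": -2, "yaw": 0, "jaw": 2},
    {"x": 0, "y": 0, "z": -4, "yaw": 0, "jaw": 2},
    {"x": 0, "y": 0, "z": -4, "yaw": 0, "jaw": 2},
    {"x": 0, "y": 0, "z": 0, "yaw": 0, "jaw": 2},
    {"x": 0, "y": 0, "z": 0, "yaw": 0, "jaw": 2}
  ]
}}

```text
time: 14.2
tool_pos: [0.4348, -0.0948, 0.106]
eef_rot: [[0.046, 0.999, -0.0], [0.999, -0.046, 0.0], [0.0, -0.0, -1.0]]
ft_force: [-0.3, 0.0, -0.5]
grip_width: 0.0257
```

```bash
python3 go.py n3 .1
```

```text
t 14.2 p [ 0.4348 -0.0948  0.106 ] yangle -2.7 tool yaw needed -0.924 shift now [31.75 10.74  0.61] after yaw [10.55 31.81  0.6 ] F [-0.3  0.  -0.5] w 0.0257 q [-0.5   0.3   0.75  2.16 -0.29  0.79  0.38]
```

Request:
{"fn": "arm_command", "kwargs": {
  "moves": [
    {"x": 4, "y": 1.3, "z": 0, "yaw": 0, "jaw": 2},
    {"x": 5.5, "y": 1.9, "z": 0, "yaw": 0, "jaw": 2},
    {"x": 5.5, "y": 1.9, "z": 0, "yaw": 0, "jaw": 2},
    {"x": 5.5, "y": 1.9, "z": 0, "yaw": 0, "jaw": 2},
    {"x": 5.5, "y": 1.9, "z": 0, "yaw": 0, "jaw": 2},
    {"x": 4.3, "y": 1.4, "z": 0, "yaw": 0, "jaw": 2},
    {"x": 1.5, "y": 0.4, "z": 0, "yaw": 0, "jaw": 2},
    {"x": 0, "y": 0, "z": 0, "yaw": -0.185, "jaw": 2}
  ]
}}

```text
time: 15.2
tool_pos: [0.5562, 0.2179, 0.1047]
eef_rot: [[-0.142, 0.99, -0.002], [0.99, 0.142, -0.002], [-0.001, -0.002, -1.0]]
ft_force: [-0.2, -0.9, -0.1]
grip_width: 0.0258
```

Request:
{"fn": "arm_command", "kwargs": {
  "moves": [
    {"x": 0, "y": 0, "z": 0, "yaw": -0.185, "jaw": 2},
    {"x": 0, "y": 0, "z": 0, "yaw": -0.185, "jaw": 2},
    {"x": 0, "y": 0, "z": 0, "yaw": -0.185, "jaw": 2},
    {"x": 0, "y": 0, "z": 0, "yaw": -0.185, "jaw": 2},
    {"x": 0, "y": 0, "z": 0, "yaw": 0, "jaw": 2}
  ]
}}

```text
time: 15.82
tool_pos: [0.5565, 0.2163, 0.1056]
eef_rot: [[-0.768, 0.64, -0.002], [0.64, 0.768, -0.0], [0.001, -0.001, -1.0]]
ft_force: [1.1, -1.1, -0.7]
grip_width: 0.0257
```

```bash
python3 go.py n3 .0258
```

```text
t 15.82 p [0.5565 0.2163 0.1056] yangle 50.2 tool yaw needed -0.002 shift now [0.04 0.12 7.98] after yaw [0.04 0.11 7.98] F [ 1.1 -1.1 -0.7] w 0.0257 q [-0.72  0.5   0.39  1.78 -0.23  0.9   0.65]
```

Request:
{"fn": "arm_command", "kwargs": {
  "moves": [
    {"x": 0, "y": 0.1, "z": 2, "yaw": 0, "jaw": 2},
    {"x": 0, "y": 0, "z": 2, "yaw": 0, "jaw": 2},
    {"x": 0, "y": 0, "z": 2, "yaw": 0, "jaw": 2},
    {"x": 0, "y": 0, "z": 0, "yaw": 0, "jaw": 2},
    {"x": 0, "y": 0, "z": 0, "yaw": 0, "jaw": 2}
  ]
}}

```text
time: 16.45
tool_pos: [0.5577, 0.2182, 0.0466]
eef_rot: [[-0.769, 0.639, 0.0], [0.639, 0.769, -0.0], [-0.0, -0.0, -1.0]]
ft_force: [-0.4, -0.1, 0.0]
grip_width: 0.0259
```

```bash
python3 go.py n3 .0258
```

```text
t 16.45 p [0.5577 0.2182 0.0466] yangle 50.3 tool yaw needed -0.0 shift now [ 0.02 -0.12  2.08] after yaw [ 0.02 -0.12  2.08] F [-0.4 -0.1  0. ] w 0.0259 q [-0.69  0.59  0.36  1.81 -0.27  0.79  0.68]
```

Request:
{"fn": "arm_command", "kwargs": {
  "moves": [
    {"x": 0, "y": -0.1, "z": 1.0, "yaw": 0, "jaw": 2},
    {"x": 0, "y": 0, "z": 0.6, "yaw": 0, "jaw": 2},
    {"x": 0, "y": 0, "z": 0.3, "yaw": 0, "jaw": 2},
    {"x": 0, "y": 0, "z": 0.2, "yaw": 0, "jaw": 2},
    {"x": 0, "y": 0, "z": 0, "yaw": 0, "jaw": 2}
  ]
}}

```text
time: 17.08
tool_pos: [0.557, 0.2177, 0.026]
eef_rot: [[-0.769, 0.639, 0.0], [0.639, 0.769, 0.0], [0.0, 0.0, -1.0]]
ft_force: [-4.1, 0.3, 7.1]
grip_width: 0.0259
```

```bash
python3 go.py n3 .0258
```

```text
t 17.07 p [0.557  0.2177 0.026 ] yangle 50.3 tool yaw needed 0.0 shift now [-0.   -0.03  0.02] after yaw [-0.   -0.03  0.02] F [-4.1  0.3  7.1] w 0.0259 q [-0.68  0.62  0.34  1.82 -0.29  0.76  0.69]
```

Request:
{"fn": "arm_command", "kwargs": {
  "moves": [
    {"x": 0, "y": 0, "z": 0, "yaw": 0, "jaw": 4},
    {"x": 0, "y": 0, "z": 0, "yaw": 0, "jaw": 4},
    {"x": 0, "y": 0, "z": 0, "yaw": 0, "jaw": 4},
    {"x": 0, "y": 0, "z": -2, "yaw": 0, "jaw": 4},
    {"x": 0, "y": 0, "z": -3, "yaw": 0, "jaw": 4},
    {"x": 0, "y": 0, "z": -4, "yaw": 0, "jaw": 4},
    {"x": 0, "y": 0, "z": -4, "yaw": 0, "jaw": 4},
    {"x": 0, "y": 0, "z": 0, "yaw": 0, "jaw": 5}
  ]
}}

```text
time: 18.08
tool_pos: [0.5585, 0.218, 0.1597]
eef_rot: [[-0.769, 0.639, 0.005], [0.639, 0.769, 0.003], [-0.002, 0.005, -1.0]]
ft_force: [-0.3, -0.8, 0.3]
grip_width: 0.047
```

```bash
python3 go.py b .14; python3 -c "
from h import *
f=grab('wrist','w7');grab('scene','scene2')"; for t in w7 scene2; do python3 ck2.py $t n3 .0362 .1 .018; python3 ck2.py $t n4 .038 .11 .02;done
```

```text
t 18.07 p [0.5585 0.218  0.1597] yangle 50.3 tool yaw needed 1.066 shift now [-23.3  -46.07   1.77] after yaw [-51.59  -1.86   1.97] F [-0.3 -0.8  0.3] w 0.047 q [-0.74  0.44  0.41  1.74 -0.2   1.    0.63]
w7 n3 3236 wood span [-0.0533  0.055 ] mid 0.8 len 0.1083 across -0.0003 top 0.0516 ferr [0.0559 0.0733]
  rail -1 524 -38.1 at along-rack -20.2
  rail 1 587 34.8 at along-rack 20.2
w7 n4 3762 wood span [-0.0563  0.0622] mid 3.0 len 0.1186 across 0.001 top 0.0552 ferr None
  rail -1 339 -42.1 at along-rack -29.3
  rail 1 412 39.7 at along-rack -27.7
scene2 n3 245 wood span [-0.0582  0.0475] mid -5.4 len 0.1057 across -0.0038 top 0.0535 ferr [-0.0276  0.0723]
  rail -1 66 -40.6 at along-rack 20.6
  rail 1 60 33.1 at along-rack 21.8
scene2 n4 332 wood span [-0.0662  0.0594] mid -3.4 len 0.1256 across -0.0037 top 0.0571 ferr [-0.0889 -0.0661]
  rail -1 49 -43.8 at along-rack -27.5
  rail 1 46 37.4 at along-rack -27.0
```

View pics/w7.png

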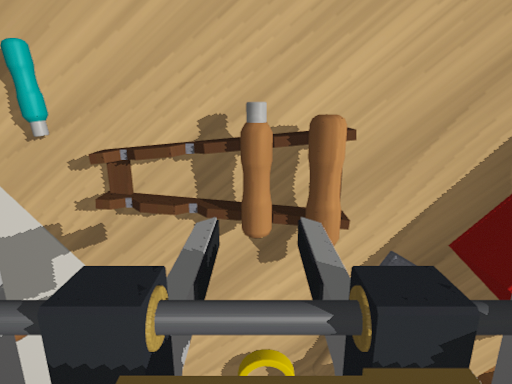

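c is seated; its offset from the rail midline is +2.4 mm (wrist) and -1.6 mm (scene), so about centred on average. Next: b → notch 2.

Request:
{"fn": "arm_command", "kwargs": {
  "moves": [
    {"x": 0, "y": 0, "z": 0, "yaw": 0.178, "jaw": 5},
    {"x": 0, "y": 0, "z": 0, "yaw": 0.178, "jaw": 5},
    {"x": 0, "y": 0, "z": 0, "yaw": 0.178, "jaw": 5},
    {"x": 0, "y": 0, "z": 0, "yaw": 0.178, "jaw": 5},
    {"x": 0, "y": 0, "z": 0, "yaw": 0.178, "jaw": 5},
    {"x": 0, "y": 0, "z": 0, "yaw": 0.178, "jaw": 5},
    {"x": -4.5, "y": -0.2, "z": 0, "yaw": 0, "jaw": 5},
    {"x": -5.5, "y": -0.2, "z": 0, "yaw": 0, "jaw": 5}
  ]
}}

```text
time: 19.18
tool_pos: [0.5331, 0.1194, 0.1545]
eef_rot: [[0.187, 0.982, -0.001], [0.982, -0.187, -0.001], [-0.002, -0.001, -1.0]]
ft_force: [1.3, -1.2, -0.8]
grip_width: 0.0501
```

Request:
{"fn": "arm_command", "kwargs": {
  "moves": [
    {"x": -5.5, "y": -0.2, "z": 0, "yaw": 0, "jaw": 5},
    {"x": -5.5, "y": -0.2, "z": 0, "yaw": 0, "jaw": 5},
    {"x": -5.5, "y": -0.2, "z": 0, "yaw": 0, "jaw": 5},
    {"x": -5.5, "y": -0.2, "z": 0, "yaw": 0, "jaw": 5},
    {"x": -5.5, "y": -0.2, "z": 0, "yaw": 0, "jaw": 5},
    {"x": -5.5, "y": -0.2, "z": 0, "yaw": 0, "jaw": 5},
    {"x": -5.5, "y": -0.2, "z": 0, "yaw": 0, "jaw": 5},
    {"x": 0, "y": 0, "z": 0, "yaw": 0, "jaw": 5}
  ]
}}

```text
time: 20.18
tool_pos: [0.4453, -0.2593, 0.1551]
eef_rot: [[0.195, 0.981, -0.001], [0.981, -0.195, -0.001], [-0.002, -0.001, -1.0]]
ft_force: [0.5, 1.4, -0.3]
grip_width: 0.0501
```

```bash
python3 go.py b .006; python3 -c "
from h import *
f=grab('wrist','w8')"; python3 w.py w8 .015 .4435 -.2853 .065
```

```text
t 20.18 p [ 0.4453 -0.2593  0.1551] yangle -11.3 tool yaw needed -0.008 shift now [-2.57  0.35 14.92] after yaw [-2.59  0.31 14.91] F [ 0.5  1.4 -0.3] w 0.0501 q [-0.2   0.37  0.81  1.95 -0.32  0.95  0.57]
rect [ 446.1 -286.9] [96.9 23.5] ax 79.6 uv [264. 201.]
```

View pics/w8.png

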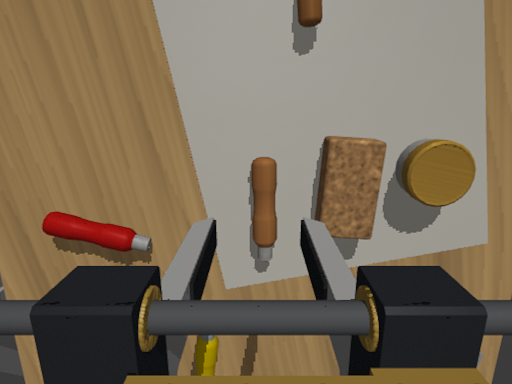

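Wrist view: the real b (brown) is at (264,200), the cork's edge is about 52 mm away at (322,190), and the red decoy is at (95,232). With the jaw at 4.6 cm the fingers' outer backs reach about 35 mm, so they clear the cork.

Request:
{"fn": "arm_command", "kwargs": {
  "moves": [
    {"x": -1.4, "y": 0.3, "z": 0, "yaw": -0.008, "jaw": 4.6},
    {"x": -1.3, "y": 0.1, "z": 2, "yaw": 0, "jaw": 4.6},
    {"x": 0, "y": 0, "z": 4, "yaw": 0, "jaw": 4.6},
    {"x": 0, "y": 0, "z": 4, "yaw": 0, "jaw": 4.6},
    {"x": 0, "y": 0, "z": 2, "yaw": 0, "jaw": 4.6},
    {"x": 0, "y": 0, "z": 0, "yaw": 0, "jaw": 4.6}
  ]
}}

```text
time: 20.98
tool_pos: [0.4462, -0.282, 0.0348]
eef_rot: [[0.18, 0.984, -0.002], [0.984, -0.18, 0.001], [0.0, -0.002, -1.0]]
ft_force: [1.0, 0.2, 0.7]
grip_width: 0.0459
```

```bash
python3 go.py b .006
```

```text
t 20.98 p [ 0.4462 -0.282   0.0348] yangle -10.4 tool yaw needed 0.007 shift now [-0.38 -0.2   2.88] after yaw [-0.38 -0.2   2.88] F [1.  0.2 0.7] w 0.0459 q [-0.02  0.58  0.66  2.   -0.52  0.74  0.78]
```

Request:
{"fn": "arm_command", "kwargs": {
  "moves": [
    {"x": -0.4, "y": -0.1, "z": 1.4, "yaw": 0.005, "jaw": 4.6},
    {"x": 0, "y": 0, "z": 1.0, "yaw": 0, "jaw": 4.6},
    {"x": 0, "y": 0, "z": 0.4, "yaw": 0, "jaw": 4.6},
    {"x": 0, "y": 0, "z": 0, "yaw": 0, "jaw": 4.6}
  ]
}}

```text
time: 21.48
tool_pos: [0.4448, -0.2864, 0.0074]
eef_rot: [[0.186, 0.983, -0.0], [0.983, -0.186, 0.0], [-0.0, -0.0, -1.0]]
ft_force: [0.3, 0.3, -0.2]
grip_width: 0.046
```

```bash
python3 go.py b .005
```

```text
t 21.48 p [ 0.4448 -0.2864  0.0074] yangle -10.7 tool yaw needed 0.001 shift now [ 0.09 -0.15  0.24] after yaw [ 0.09 -0.15  0.24] F [ 0.3  0.3 -0.2] w 0.046 q [ 0.02  0.62  0.62  2.   -0.56  0.69  0.82]
```

Request:
{"fn": "arm_command", "kwargs": {
  "moves": [
    {"x": 0, "y": 0, "z": 0.2, "yaw": 0, "jaw": 4.6},
    {"x": 0, "y": 0, "z": 0, "yaw": 0, "jaw": 1.5},
    {"x": 0, "y": 0, "z": 0, "yaw": 0, "jaw": 1.5},
    {"x": 0, "y": 0, "z": 0, "yaw": 0, "jaw": 1.5},
    {"x": 0, "y": 0, "z": 0, "yaw": 0, "jaw": 1.5},
    {"x": 0, "y": 0, "z": 0, "yaw": 0, "jaw": 1.5}
  ]
}}

```text
time: 22.22
tool_pos: [0.4449, -0.2865, 0.0056]
eef_rot: [[0.186, 0.983, 0.0], [0.983, -0.186, -0.0], [-0.0, 0.0, -1.0]]
ft_force: [0.1, -0.2, 1.5]
grip_width: 0.0222
```

```bash
python3 go.py b .005
```

```text
t 22.23 p [ 0.4449 -0.2865  0.0056] yangle -10.7 tool yaw needed 0.002 shift now [ 0.09 -0.16  0.06] after yaw [ 0.09 -0.16  0.06] F [ 0.1 -0.2  1.5] w 0.0222 q [ 0.02  0.62  0.62  2.   -0.56  0.69  0.82]
```

Request:
{"fn": "arm_command", "kwargs": {
  "moves": [
    {"x": 0, "y": 0, "z": -2, "yaw": 0, "jaw": 1.5},
    {"x": 0, "y": 0, "z": -4, "yaw": 0, "jaw": 1.5},
    {"x": 0, "y": 0, "z": -4, "yaw": 0, "jaw": 1.5},
    {"x": 0, "y": 0, "z": 0, "yaw": 0, "jaw": 1.5},
    {"x": 0, "y": 0, "z": 0, "yaw": 0, "jaw": 1.5}
  ]
}}

```text
time: 22.85
tool_pos: [0.4448, -0.2861, 0.1057]
eef_rot: [[0.186, 0.983, 0.0], [0.983, -0.186, 0.0], [0.0, 0.0, -1.0]]
ft_force: [-0.0, -0.1, -1.2]
grip_width: 0.0222
```

```bash
python3 go.py n2 .1
```

```text
t 22.85 p [ 0.4448 -0.2861  0.1057] yangle -10.7 tool yaw needed -1.065 shift now [45.78 -1.55  0.58] after yaw [23.56 39.29  0.57] F [-0.  -0.1 -1.2] w 0.0222 q [-0.09  0.47  0.76  1.96 -0.42  0.87  0.7 ]
```

Request:
{"fn": "arm_command", "kwargs": {
  "moves": [
    {"x": 4, "y": -0.1, "z": 0, "yaw": 0, "jaw": 1.5},
    {"x": 5.7, "y": -0.2, "z": 0, "yaw": 0, "jaw": 1.5},
    {"x": 5.7, "y": -0.2, "z": 0, "yaw": 0, "jaw": 1.5},
    {"x": 5.7, "y": -0.2, "z": 0, "yaw": 0, "jaw": 1.5},
    {"x": 5.7, "y": -0.2, "z": 0, "yaw": 0, "jaw": 1.5},
    {"x": 5.7, "y": -0.2, "z": 0, "yaw": 0, "jaw": 1.5},
    {"x": 5.7, "y": -0.2, "z": 0, "yaw": 0, "jaw": 1.5},
    {"x": 5, "y": -0.2, "z": 0, "yaw": 0, "jaw": 1.5}
  ]
}}

```text
time: 23.85
tool_pos: [0.5098, 0.1428, 0.1046]
eef_rot: [[0.185, 0.983, -0.001], [0.983, -0.185, -0.001], [-0.001, -0.001, -1.0]]
ft_force: [0.3, -1.0, -1.3]
grip_width: 0.0219
```

Request:
{"fn": "arm_command", "kwargs": {
  "moves": [
    {"x": 2.5, "y": 0, "z": 0, "yaw": 0, "jaw": 1.5},
    {"x": 0, "y": 0, "z": 0, "yaw": -0.178, "jaw": 1.5},
    {"x": 0, "y": 0, "z": 0, "yaw": -0.178, "jaw": 1.5},
    {"x": 0, "y": 0, "z": 0, "yaw": -0.178, "jaw": 1.5},
    {"x": 0, "y": 0, "z": 0, "yaw": -0.178, "jaw": 1.5},
    {"x": 0, "y": 0, "z": 0, "yaw": -0.178, "jaw": 1.5},
    {"x": 0, "y": 0, "z": 0, "yaw": -0.178, "jaw": 1.5},
    {"x": 0, "y": 0, "z": 0, "yaw": 0, "jaw": 1.5}
  ]
}}

```text
time: 24.85
tool_pos: [0.5146, 0.165, 0.1047]
eef_rot: [[-0.77, 0.637, -0.001], [0.637, 0.77, -0.0], [0.001, -0.001, -1.0]]
ft_force: [-0.5, -1.0, -0.1]
grip_width: 0.0221
```

```bash
python3 go.py n2 .025
```

```text
t 24.85 p [0.5146 0.165  0.1047] yangle 50.4 tool yaw needed 0.002 shift now [0.11 0.14 7.97] after yaw [0.12 0.13 7.97] F [-0.5 -1.  -0.1] w 0.0221 q [-0.72  0.42  0.44  1.93 -0.23  0.85  0.72]
```

Request:
{"fn": "arm_command", "kwargs": {
  "moves": [
    {"x": 0.1, "y": 0.1, "z": 2, "yaw": 0, "jaw": 1.5},
    {"x": 0, "y": 0, "z": 2, "yaw": 0, "jaw": 1.5},
    {"x": 0, "y": 0, "z": 2, "yaw": 0, "jaw": 1.5},
    {"x": 0, "y": 0, "z": 0, "yaw": 0, "jaw": 1.5},
    {"x": 0, "y": 0, "z": 0, "yaw": 0, "jaw": 1.5}
  ]
}}

```text
time: 25.48
tool_pos: [0.5151, 0.1667, 0.0459]
eef_rot: [[-0.77, 0.638, 0.0], [0.638, 0.77, -0.0], [-0.0, -0.0, -1.0]]
ft_force: [0.1, -0.6, -0.4]
grip_width: 0.0221
```

```bash
python3 go.py n2 .025
```

```text
t 25.48 p [0.5151 0.1667 0.0459] yangle 50.4 tool yaw needed 0.001 shift now [ 0.04 -0.04  2.09] after yaw [ 0.04 -0.04  2.09] F [ 0.1 -0.6 -0.4] w 0.0221 q [-0.69  0.51  0.4   1.96 -0.29  0.73  0.76]
```

Request:
{"fn": "arm_command", "kwargs": {
  "moves": [
    {"x": 0, "y": 0, "z": 1.0, "yaw": 0, "jaw": 1.5},
    {"x": 0, "y": 0, "z": 0.6, "yaw": 0, "jaw": 1.5},
    {"x": 0, "y": 0, "z": 0.3, "yaw": 0, "jaw": 1.5},
    {"x": 0, "y": 0, "z": 0.2, "yaw": 0, "jaw": 1.5},
    {"x": 0, "y": 0, "z": 0, "yaw": 0, "jaw": 1.5}
  ]
}}

```text
time: 26.1
tool_pos: [0.5151, 0.167, 0.025]
eef_rot: [[-0.771, 0.637, 0.0], [0.637, 0.771, 0.001], [0.0, 0.001, -1.0]]
ft_force: [-3.4, 0.8, 8.5]
grip_width: 0.022
```

```bash
python3 go.py n2 .025
```

```text
t 26.1 p [0.5151 0.167  0.025 ] yangle 50.5 tool yaw needed 0.003 shift now [ 0.03 -0.06 -0.  ] after yaw [ 0.03 -0.06 -0.  ] F [-3.4  0.8  8.5] w 0.022 q [-0.68  0.55  0.38  1.96 -0.31  0.69  0.78]
```

Contact is at the expected height. Releasing, rising and checking.

Request:
{"fn": "arm_command", "kwargs": {
  "moves": [
    {"x": 0, "y": 0, "z": 0, "yaw": 0, "jaw": 3.6},
    {"x": 0, "y": 0, "z": 0, "yaw": 0, "jaw": 3.6},
    {"x": 0, "y": 0, "z": 0, "yaw": 0, "jaw": 3.6},
    {"x": 0, "y": 0, "z": -2, "yaw": 0, "jaw": 3.6},
    {"x": 0, "y": 0, "z": -3, "yaw": 0, "jaw": 3.6},
    {"x": 0, "y": 0, "z": -4, "yaw": 0, "jaw": 3.6},
    {"x": 0, "y": 0, "z": -4, "yaw": 0, "jaw": 3.6},
    {"x": 0, "y": 0, "z": 0, "yaw": 0, "jaw": 4.6}
  ]
}}

```text
time: 27.1
tool_pos: [0.5162, 0.1673, 0.157]
eef_rot: [[-0.771, 0.636, 0.004], [0.636, 0.771, 0.002], [-0.002, 0.004, -1.0]]
ft_force: [-0.0, -0.4, -0.8]
grip_width: 0.043
```

```bash
python3 go.py a .14; python3 -c "
from h import *
f=grab('wrist','w9');grab('scene','scene3')"; for t in w9 scene3; do python3 ck2.py $t n2 .0344 .08 .016; python3 ck2.py $t n3 .0362 .1 .018;done
```

```text
t 27.1 p [0.5162 0.1673 0.157 ] yangle 50.5 tool yaw needed 0.989 shift now [-16.74 -19.51   1.65] after yaw [-25.5    3.28   1.7 ] F [-0.  -0.4 -0.8] w 0.043 q [-0.75  0.35  0.47  1.88 -0.19  0.95  0.68]
w9 n2 2336 wood span [-0.0453  0.0462] mid 0.4 len 0.0915 across -0.001 top 0.0477 ferr [-0.062  -0.0476]
  rail -1 537 -32.3 at along-rack -20.9
  rail 1 581 29.2 at along-rack 20.8
w9 n3 3090 wood span [-0.0517  0.0548] mid 1.5 len 0.1065 across 0.0009 top 0.0515 ferr [0.0562 0.0727]
  rail -1 523 -38.1 at along-rack 20.6
  rail 1 592 35.2 at along-rack 20.3
scene3 n2 159 wood span [-0.0467  0.046 ] mid -0.3 len 0.0928 across -0.0043 top 0.0499 ferr [-0.0634  0.0028]
  rail -1 63 -34.2 at along-rack 20.1
  rail 1 59 26.9 at along-rack 23.1
scene3 n3 244 wood span [-0.0579  0.0483] mid -4.8 len 0.1062 across -0.0042 top 0.0537 ferr [0.0565 0.072 ]
  rail -1 67 -40.6 at along-rack 21.1
  rail 1 64 33.8 at along-rack 0.3
```

View pics/w9.png

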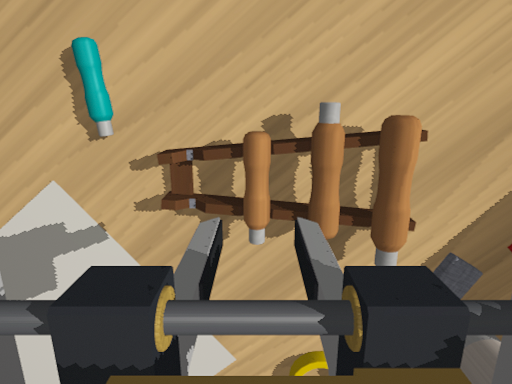

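b is about 2–3 mm off the midline towards +x of the tool in both views, so I'll nudge it now while I'm above it.

Request:
{"fn": "arm_command", "kwargs": {
  "moves": [
    {"x": 0, "y": -0.1, "z": 4, "yaw": 0, "jaw": 3.6},
    {"x": 0, "y": 0, "z": 4, "yaw": 0, "jaw": 3.6},
    {"x": 0, "y": 0, "z": 3, "yaw": 0, "jaw": 3.6},
    {"x": 0, "y": 0, "z": 1.5, "yaw": 0, "jaw": 3.6},
    {"x": 0, "y": 0, "z": 0, "yaw": 0, "jaw": 3.6}
  ]
}}

```text
time: 27.82
tool_pos: [0.5137, 0.1656, 0.0285]
eef_rot: [[-0.771, 0.637, -0.002], [0.637, 0.771, -0.001], [0.001, -0.002, -1.0]]
ft_force: [0.4, -0.0, 0.7]
grip_width: 0.0358
```

```bash
python3 go.py n2 .025
```

```text
t 27.82 p [0.5137 0.1656 0.0285] yangle 50.5 tool yaw needed 0.003 shift now [0.01 0.14 0.35] after yaw [0.01 0.14 0.35] F [ 0.4 -0.   0.7] w 0.0358 q [-0.68  0.54  0.39  1.96 -0.31  0.7   0.78]
```

Request:
{"fn": "arm_command", "kwargs": {
  "moves": [
    {"x": 0, "y": 0.1, "z": 0.2, "yaw": 0, "jaw": 3.6},
    {"x": 0, "y": 0, "z": 0, "yaw": 0, "jaw": 3.6},
    {"x": 0, "y": 0, "z": 0, "yaw": 0, "jaw": 1.5},
    {"x": 0, "y": 0, "z": 0, "yaw": 0, "jaw": 1.5},
    {"x": 0, "y": 0, "z": 0, "yaw": 0, "jaw": 1.5},
    {"x": 0, "y": 0, "z": 0, "yaw": 0, "jaw": 1.5}
  ]
}}

```text
time: 28.58
tool_pos: [0.5151, 0.1669, 0.0277]
eef_rot: [[-0.771, 0.636, 0.0], [0.636, 0.771, 0.0], [-0.0, 0.0, -1.0]]
ft_force: [-0.6, 0.7, 5.7]
grip_width: 0.0223
```

```bash
python3 go.py n2 .025
```

```text
t 28.57 p [0.5151 0.1669 0.0277] yangle 50.5 tool yaw needed 0.003 shift now [ 0.03 -0.05  0.27] after yaw [ 0.03 -0.05  0.27] F [-0.6  0.7  5.7] w 0.0223 q [-0.68  0.54  0.39  1.96 -0.31  0.7   0.78]
```

Request:
{"fn": "arm_command", "kwargs": {
  "moves": [
    {"x": 0, "y": 0, "z": -1, "yaw": 0, "jaw": 1.5},
    {"x": -0.25, "y": 0, "z": 0, "yaw": 0, "jaw": 1.5},
    {"x": 0, "y": 0, "z": 0, "yaw": 0, "jaw": 1.5},
    {"x": 0, "y": 0, "z": 0, "yaw": 0, "jaw": 1.5}
  ]
}}

```text
time: 29.08
tool_pos: [0.5167, 0.1651, 0.0373]
eef_rot: [[-0.771, 0.636, -0.0], [0.636, 0.771, -0.0], [0.0, -0.0, -1.0]]
ft_force: [0.1, -0.8, 0.3]
grip_width: 0.0221
```

```bash
python3 go.py n2 .025
```

```text
t 29.07 p [0.5167 0.1651 0.0373] yangle 50.5 tool yaw needed 0.003 shift now [ 0.27 -0.02  1.23] after yaw [ 0.27 -0.02  1.23] F [ 0.1 -0.8  0.3] w 0.0221 q [-0.69  0.53  0.4   1.96 -0.3   0.72  0.78]
```

Shifted -2.4 mm. Lowering to about 0.0277 and releasing.

Request:
{"fn": "arm_command", "kwargs": {
  "moves": [
    {"x": 0, "y": 0, "z": 0.6, "yaw": 0, "jaw": 1.5},
    {"x": 0, "y": 0, "z": 0.4, "yaw": 0, "jaw": 1.5},
    {"x": 0, "y": 0, "z": 0, "yaw": 0, "jaw": 1.5},
    {"x": 0, "y": 0, "z": 0, "yaw": 0, "jaw": 3.6},
    {"x": 0, "y": 0, "z": 0, "yaw": 0, "jaw": 3.6},
    {"x": 0, "y": 0, "z": 0, "yaw": 0, "jaw": 3.6}
  ]
}}

```text
time: 29.82
tool_pos: [0.5167, 0.1652, 0.0273]
eef_rot: [[-0.771, 0.636, -0.0], [0.636, 0.771, -0.0], [0.0, -0.0, -1.0]]
ft_force: [-0.1, 0.2, 0.1]
grip_width: 0.0358
```

Request:
{"fn": "arm_command", "kwargs": {
  "moves": [
    {"x": 0, "y": 0, "z": -2, "yaw": 0, "jaw": 3.6},
    {"x": 0, "y": 0, "z": -3, "yaw": 0, "jaw": 3.6},
    {"x": 0, "y": 0, "z": -4, "yaw": 0, "jaw": 3.6},
    {"x": 0, "y": 0, "z": -4, "yaw": 0, "jaw": 3.6},
    {"x": 0, "y": 0, "z": 0, "yaw": 0, "jaw": 4.6}
  ]
}}

```text
time: 30.45
tool_pos: [0.5182, 0.1657, 0.16]
eef_rot: [[-0.771, 0.636, 0.004], [0.636, 0.771, 0.002], [-0.002, 0.004, -1.0]]
ft_force: [-0.3, 0.5, -0.8]
grip_width: 0.0428
```

```bash
python3 -c "
from h import *
f=grab('wrist','w10');grab('scene','scene4')"; for t in w10 scene4; do python3 ck2.py $t n2 .0344 .08 .016;done; python3 go.py a .14
```

```text
w10 n2 2290 wood span [-0.0475  0.0442] mid -1.7 len 0.0917 across -0.001 top 0.0478 ferr [-0.0644 -0.0501]
  rail -1 545 -32.5 at along-rack -20.0
  rail 1 584 29.1 at along-rack 20.1
scene4 n2 164 wood span [-0.0486  0.0413] mid -3.7 len 0.0899 across -0.0041 top 0.0496 ferr [-0.0676  0.0021]
  rail -1 63 -34.4 at along-rack -20.3
  rail 1 61 27.0 at along-rack 20.9
t 30.55 p [0.5166 0.1653 0.1572] yangle 50.5 tool yaw needed 0.99 shift now [-16.59 -19.38   1.72] after yaw [-25.31   3.22   1.72] F [-0.6  0.4 -0.9] w 0.0455 q [-0.76  0.35  0.48  1.88 -0.2   0.95  0.69]
```

b is now centred to within measurement in both views. Next: a → notch 1, with the target moved 1.7 mm to match the measured midline.

Request:
{"fn": "arm_command", "kwargs": {
  "moves": [
    {"x": 0, "y": 0, "z": 0, "yaw": 0.165, "jaw": 4.6},
    {"x": 0, "y": 0, "z": 0, "yaw": 0.165, "jaw": 4.6},
    {"x": 0, "y": 0, "z": 0, "yaw": 0.165, "jaw": 4.6},
    {"x": 0, "y": 0, "z": 0, "yaw": 0.165, "jaw": 4.6},
    {"x": 0, "y": 0, "z": 0, "yaw": 0.165, "jaw": 4.6},
    {"x": 0, "y": 0, "z": 0, "yaw": 0.165, "jaw": 4.6},
    {"x": -4, "y": 0.5, "z": 0, "yaw": 0, "jaw": 4.6},
    {"x": -5.5, "y": 0.7, "z": 0, "yaw": 0, "jaw": 4.6}
  ]
}}

```text
time: 31.55
tool_pos: [0.5177, 0.0692, 0.1561]
eef_rot: [[0.106, 0.994, -0.002], [0.994, -0.106, -0.001], [-0.001, -0.002, -1.0]]
ft_force: [1.1, -0.3, 0.1]
grip_width: 0.0461
```

Request:
{"fn": "arm_command", "kwargs": {
  "moves": [
    {"x": -5.5, "y": 0.7, "z": 0, "yaw": 0, "jaw": 4.6},
    {"x": -5.5, "y": 0.7, "z": 0, "yaw": 0, "jaw": 4.6},
    {"x": -3.5, "y": 0.5, "z": 0, "yaw": 0, "jaw": 4.6},
    {"x": 0, "y": 0, "z": 0, "yaw": 0, "jaw": 4.6},
    {"x": 0, "y": 0, "z": 0, "yaw": 0, "jaw": 4.6}
  ]
}}

```text
time: 32.17
tool_pos: [0.5212, -0.076, 0.1566]
eef_rot: [[0.108, 0.994, -0.001], [0.994, -0.108, -0.0], [-0.0, -0.001, -1.0]]
ft_force: [-0.3, 0.4, -0.3]
grip_width: 0.0463
```

```bash
sed -i "s/'n1':(.4722,.1157/'n1':(.4735,.1146/" go.py; python3 go.py a .005; python3 -c "
from h import *
f=grab('wrist','w11')"; python3 w.py w11 .013 .5213 -.0897 .055
```

```text
t 32.17 p [ 0.5212 -0.076   0.1566] yangle -6.2 tool yaw needed -0.0 shift now [-1.35  0.18 15.16] after yaw [-1.36  0.16 15.16] F [-0.3  0.4 -0.3] w 0.0463 q [-0.53  0.38  0.75  1.93 -0.31  0.96  0.27]
rect [523.5 -92.1] [75.6 19.3] ax 83.9 uv [262. 191.]
```

View pics/w11.png

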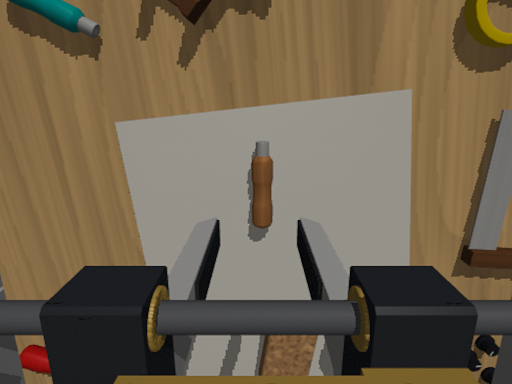

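The wrist view shows a (brown) at (262,190), the only handle left on the sheet. Descending.

Request:
{"fn": "arm_command", "kwargs": {
  "moves": [
    {"x": -1.4, "y": 0.2, "z": 2, "yaw": 0, "jaw": 4.6},
    {"x": 0, "y": 0, "z": 4, "yaw": 0, "jaw": 4.6},
    {"x": 0, "y": 0, "z": 4, "yaw": 0, "jaw": 4.6},
    {"x": 0, "y": 0, "z": 2.5, "yaw": 0, "jaw": 4.6},
    {"x": 0, "y": 0, "z": 0, "yaw": 0, "jaw": 4.6},
    {"x": 0, "y": 0, "z": 0, "yaw": 0, "jaw": 4.6}
  ]
}}

```text
time: 32.98
tool_pos: [0.5225, -0.0904, 0.0333]
eef_rot: [[0.108, 0.994, 0.001], [0.994, -0.108, -0.0], [-0.0, 0.001, -1.0]]
ft_force: [0.8, 0.1, -0.1]
grip_width: 0.0459
```

```bash
python3 go.py a .005
```

```text
t 32.98 p [ 0.5225 -0.0904  0.0333] yangle -6.2 tool yaw needed -0.0 shift now [ 0.06 -0.13  2.83] after yaw [ 0.06 -0.13  2.83] F [ 0.8  0.1 -0.1] w 0.0459 q [-0.38  0.57  0.63  1.99 -0.49  0.73  0.44]
```

Request:
{"fn": "arm_command", "kwargs": {
  "moves": [
    {"x": 0, "y": -0.05, "z": 1.4, "yaw": 0, "jaw": 4.6},
    {"x": 0, "y": 0, "z": 0.9, "yaw": 0, "jaw": 4.6},
    {"x": 0, "y": 0, "z": 0.4, "yaw": 0, "jaw": 4.6},
    {"x": 0, "y": 0, "z": 0.1, "yaw": 0, "jaw": 4.6},
    {"x": 0, "y": 0, "z": 0, "yaw": 0, "jaw": 4.6}
  ]
}}

```text
time: 33.6
tool_pos: [0.5216, -0.0909, 0.0046]
eef_rot: [[0.109, 0.994, 0.0], [0.994, -0.109, -0.0], [-0.0, 0.0, -1.0]]
ft_force: [-0.3, -0.4, 0.4]
grip_width: 0.0462
```

```bash
python3 go.py a .005
```

```text
t 33.6 p [ 0.5216 -0.0909  0.0046] yangle -6.3 tool yaw needed -0.001 shift now [ 0.12 -0.04 -0.04] after yaw [ 0.12 -0.04 -0.04] F [-0.3 -0.4  0.4] w 0.0462 q [-0.35  0.62  0.59  2.   -0.53  0.68  0.47]
```

Request:
{"fn": "arm_command", "kwargs": {
  "moves": [
    {"x": 0, "y": 0, "z": 0, "yaw": 0, "jaw": 1.2},
    {"x": 0, "y": 0, "z": 0, "yaw": 0, "jaw": 1.2},
    {"x": 0, "y": 0, "z": 0, "yaw": 0, "jaw": 1.2},
    {"x": 0, "y": 0, "z": 0, "yaw": 0, "jaw": 1.2},
    {"x": 0, "y": 0, "z": 0, "yaw": 0, "jaw": 1.2},
    {"x": 0, "y": 0, "z": 0, "yaw": 0, "jaw": 1.2}
  ]
}}

```text
time: 34.35
tool_pos: [0.5216, -0.0908, 0.0045]
eef_rot: [[0.109, 0.994, 0.0], [0.994, -0.109, -0.0], [-0.0, 0.0, -1.0]]
ft_force: [0.3, 0.4, 1.4]
grip_width: 0.0185
```

```bash
python3 go.py a .005
```

```text
t 34.35 p [ 0.5216 -0.0908  0.0045] yangle -6.2 tool yaw needed -0.001 shift now [ 0.11 -0.04 -0.05] after yaw [ 0.11 -0.04 -0.05] F [0.3 0.4 1.4] w 0.0185 q [-0.35  0.62  0.59  2.   -0.53  0.68  0.47]
```

Request:
{"fn": "arm_command", "kwargs": {
  "moves": [
    {"x": 0, "y": 0, "z": -2, "yaw": 0, "jaw": 1.2},
    {"x": 0, "y": 0, "z": -4, "yaw": 0, "jaw": 1.2},
    {"x": 0, "y": 0, "z": -4, "yaw": 0, "jaw": 1.2},
    {"x": 0, "y": 0, "z": 0, "yaw": 0, "jaw": 1.2},
    {"x": 0, "y": 0, "z": 0, "yaw": 0, "jaw": 1.2}
  ]
}}

```text
time: 34.98
tool_pos: [0.5214, -0.0906, 0.1048]
eef_rot: [[0.109, 0.994, 0.0], [0.994, -0.109, 0.0], [0.0, 0.0, -1.0]]
ft_force: [-0.6, -0.2, -0.7]
grip_width: 0.0183
```

```bash
python3 go.py n1 .1
```

```text
t 34.98 p [ 0.5214 -0.0906  0.1048] yangle -6.2 tool yaw needed -0.987 shift now [19.88 -6.99  0.48] after yaw [16.79 12.73  0.48] F [-0.6 -0.2 -0.7] w 0.0183 q [-0.46  0.46  0.72  1.96 -0.39  0.86  0.36]
```

Request:
{"fn": "arm_command", "kwargs": {
  "moves": [
    {"x": 4.5, "y": -1.5, "z": 0, "yaw": 0, "jaw": 1.2},
    {"x": 5.5, "y": -2, "z": 0, "yaw": 0, "jaw": 1.2},
    {"x": 5.5, "y": -2, "z": 0, "yaw": 0, "jaw": 1.2},
    {"x": 4.4, "y": -1.5, "z": 0, "yaw": 0, "jaw": 1.2},
    {"x": 0, "y": 0, "z": 0, "yaw": -0.1645, "jaw": 1.2},
    {"x": 0, "y": 0, "z": 0, "yaw": -0.1645, "jaw": 1.2},
    {"x": 0, "y": 0, "z": 0, "yaw": -0.1645, "jaw": 1.2},
    {"x": 0, "y": 0, "z": 0, "yaw": -0.1645, "jaw": 1.2}
  ]
}}

```text
time: 35.98
tool_pos: [0.4729, 0.1143, 0.1037]
eef_rot: [[-0.526, 0.85, -0.002], [0.85, 0.526, -0.001], [-0.0, -0.002, -1.0]]
ft_force: [1.6, -0.6, -0.2]
grip_width: 0.0181
```

Request:
{"fn": "arm_command", "kwargs": {
  "moves": [
    {"x": 0, "y": 0, "z": 0, "yaw": -0.1645, "jaw": 1.2},
    {"x": 0, "y": 0, "z": 0, "yaw": -0.1645, "jaw": 1.2},
    {"x": 0, "y": 0, "z": 0, "yaw": 0, "jaw": 1.2},
    {"x": 0, "y": 0, "z": 0, "yaw": 0, "jaw": 1.2}
  ]
}}

```text
time: 36.48
tool_pos: [0.4733, 0.1144, 0.1041]
eef_rot: [[-0.767, 0.642, -0.001], [0.642, 0.767, -0.0], [0.0, -0.001, -1.0]]
ft_force: [0.3, 0.3, 0.2]
grip_width: 0.0186
```

```bash
python3 go.py n1 .0241
```

```text
t 36.48 p [0.4733 0.1144 0.1041] yangle 50.1 tool yaw needed -0.004 shift now [-0.    0.03  8.  ] after yaw [-0.    0.03  8.  ] F [0.3 0.3 0.2] w 0.0186 q [-0.71  0.34  0.49  2.05 -0.22  0.8   0.78]
```

Request:
{"fn": "arm_command", "kwargs": {
  "moves": [
    {"x": 0, "y": 0, "z": 2, "yaw": 0, "jaw": 1.2},
    {"x": 0, "y": 0, "z": 2, "yaw": 0, "jaw": 1.2},
    {"x": 0, "y": 0, "z": 2, "yaw": 0, "jaw": 1.2},
    {"x": 0, "y": 0, "z": 0, "yaw": 0, "jaw": 1.2},
    {"x": 0, "y": 0, "z": 0, "yaw": 0, "jaw": 1.2}
  ]
}}

```text
time: 37.1
tool_pos: [0.4738, 0.1146, 0.045]
eef_rot: [[-0.769, 0.64, 0.0], [0.64, 0.769, -0.0], [-0.0, 0.0, -1.0]]
ft_force: [0.2, 0.1, 0.2]
grip_width: 0.0187
```

```bash
python3 go.py n1 .0241
```

```text
t 37.1 p [0.4738 0.1146 0.045 ] yangle 50.2 tool yaw needed -0.001 shift now [ 0.03 -0.02  2.09] after yaw [ 0.02 -0.02  2.09] F [0.2 0.1 0.2] w 0.0187 q [-0.67  0.44  0.44  2.09 -0.29  0.67  0.84]
```

Request:
{"fn": "arm_command", "kwargs": {
  "moves": [
    {"x": 0, "y": 0, "z": 1.0, "yaw": 0, "jaw": 1.2},
    {"x": 0, "y": 0, "z": 0.6, "yaw": 0, "jaw": 1.2},
    {"x": 0, "y": 0, "z": 0.3, "yaw": 0, "jaw": 1.2},
    {"x": 0, "y": 0, "z": 0.2, "yaw": 0, "jaw": 1.2},
    {"x": 0, "y": 0, "z": 0, "yaw": 0, "jaw": 1.2}
  ]
}}

```text
time: 37.72
tool_pos: [0.4744, 0.1152, 0.024]
eef_rot: [[-0.77, 0.639, 0.001], [0.639, 0.77, 0.001], [-0.0, 0.002, -1.0]]
ft_force: [-0.4, 2.6, 11.5]
grip_width: 0.0184
```

Request:
{"fn": "arm_command", "kwargs": {
  "moves": [
    {"x": 0, "y": 0, "z": 0, "yaw": 0, "jaw": 3.4},
    {"x": 0, "y": 0, "z": 0, "yaw": 0, "jaw": 3.4},
    {"x": 0, "y": 0, "z": 0, "yaw": 0, "jaw": 3.4},
    {"x": 0, "y": 0, "z": -2, "yaw": 0, "jaw": 3.4},
    {"x": 0, "y": 0, "z": -3, "yaw": 0, "jaw": 3.4},
    {"x": 0, "y": 0, "z": -4, "yaw": 0, "jaw": 3.4},
    {"x": 0, "y": 0, "z": -4, "yaw": 0, "jaw": 3.4},
    {"x": 0, "y": 0, "z": 0, "yaw": 0, "jaw": 4.4}
  ]
}}

```text
time: 38.72
tool_pos: [0.4748, 0.1151, 0.1558]
eef_rot: [[-0.769, 0.639, 0.004], [0.639, 0.769, 0.002], [-0.002, 0.004, -1.0]]
ft_force: [-0.7, -0.2, -0.5]
grip_width: 0.0409
```

```bash
python3 go.py n1 .0241; python3 -c "
from h import *
f=grab('wrist','w12');grab('scene','scene5')"; for t in w12 scene5; do python3 ck2.py $t n1 .0326 .065 .015;python3 ck2.py $t n2 .0344 .08 .016; python3 ck2.py $t n3 .0362 .1 .018;done
```

```text
t 38.73 p [0.4748 0.1151 0.1558] yangle 50.3 tool yaw needed 0.0 shift now [ 0.09 -0.17 13.17] after yaw [ 0.07 -0.12 13.17] F [-0.7 -0.2 -0.5] w 0.0409 q [-0.75  0.25  0.52  2.01 -0.16  0.91  0.73]
w12 n1 1531 wood span [-0.0371  0.0363] mid -0.4 len 0.0734 across -0.0016 top 0.0441 ferr [0.0371 0.0508]
  rail -1 363 -26.6 at along-rack 28.4
  rail 1 385 26.7 at along-rack 28.3
w12 n2 2312 wood span [-0.0476  0.0438] mid -1.9 len 0.0914 across 0.0009 top 0.0477 ferr [-0.0639 -0.05  ]
  rail -1 556 -32.6 at along-rack -20.1
  rail 1 597 28.8 at along-rack -20.1
w12 n3 3343 wood span [-0.0535  0.0547] mid 0.6 len 0.1082 across 0.0035 top 0.0514 ferr [0.0563 0.0726]
  rail -1 537 -38.3 at along-rack -20.2
  rail 1 604 34.7 at along-rack 20.5
scene5 n1 108 wood span [-0.0411  0.0357] mid -2.7 len 0.0767 across -0.0044 top 0.0458 ferr [-0.0305  0.0497]
  rail -1 33 -28.9 at along-rack 29.0
  rail 1 35 24.6 at along-rack 31.0
scene5 n2 162 wood span [-0.0499  0.04  ] mid -4.9 len 0.0899 across -0.0046 top 0.0497 ferr [-0.0678  0.0215]
  rail -1 55 -34.3 at along-rack 20.6
  rail 1 60 27.4 at along-rack -0.1
scene5 n3 238 wood span [-0.0585  0.0486] mid -5.0 len 0.1071 across -0.0042 top 0.0537 ferr [0.062  0.0718]
  rail -1 63 -40.0 at along-rack 22.1
  rail 1 59 33.2 at along-rack 20.7
```

View pics/w12.png

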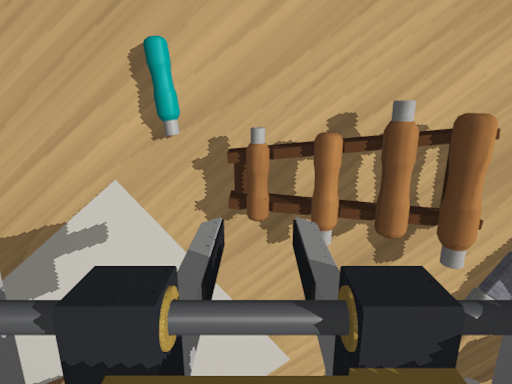

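All four are seated; their top heights are 44.1/47.7/51.4/55.2 mm against the expected 43.6/47.4/51.2/55. Now I'll lift clear and take a final look, including the bystanders.

Request:
{"fn": "arm_command", "kwargs": {
  "moves": [
    {"x": 0, "y": 0, "z": -4, "yaw": 0, "jaw": 5},
    {"x": -4, "y": -4, "z": -2, "yaw": 0, "jaw": 5},
    {"x": -4, "y": -4, "z": 0, "yaw": 0, "jaw": 5},
    {"x": -4, "y": -4, "z": 0, "yaw": 0, "jaw": 5},
    {"x": -4, "y": -3, "z": 0, "yaw": 0, "jaw": 5},
    {"x": -4, "y": 0, "z": 0, "yaw": 0, "jaw": 5},
    {"x": -4, "y": 0, "z": 0, "yaw": 0, "jaw": 5},
    {"x": 0, "y": 0, "z": 0, "yaw": 0, "jaw": 5}
  ]
}}

```text
time: 39.83
tool_pos: [0.5628, -0.156, 0.2115]
eef_rot: [[-0.768, 0.64, -0.003], [0.64, 0.768, -0.002], [0.001, -0.003, -1.0]]
ft_force: [-0.5, -0.3, -0.0]
grip_width: 0.05
```

```bash
python3 - <<'E'
from h import *
f=grab('top','top9');g=grab('scene','scene9');c=cv2.imread('pics/scene9.png');cv2.imwrite('pics/s9c.png',cv2.resize(c[130:280,140:420],(800,429)))
s=telemetry.state();print(s['time'],s['tool_pos'])
a=load('scene0');d=np.abs(a['color'].astype(int)-g['color']).max(-1)[215:255,160:212];print('cork/tin region diff',np.percentile(d,[50,95,99]),d.max())
E
sed 's/top0/top9/;s/scene0/scene9/' m.py > m9.py; python3 m9.py
for t in top9 scene9; do python3 ck2.py $t n1 .0326 .065 .015;python3 ck2.py $t n2 .0344 .08 .016; python3 ck2.py $t n3 .0362 .1 .018; python3 ck2.py $t n4 .038 .11 .02;done
```

```text
39.925 [ 0.56166138 -0.15409014  0.2120297 ]
cork/tin region diff [2. 3. 3.] 51
top9 sheet [[0.676, -0.136], [0.677, -0.394], [0.379, -0.383], [0.378, -0.134]] zsheet 0.0015
[323. 147.] 1692 z 0.354 c [ 512.6 -262.6] size [130.4 263.7] ang 63.1 [111.  89.  68.]
scene9 sheet [[0.382, -0.424], [0.376, 0.023], [0.682, -0.007], [0.681, -0.382]] zsheet 0.0034
[186. 226.] 1076 z 0.0395 c [ 562.6 -291.2] size [101.7 175.9] ang 77.0 [128. 101.  70.]
top9 n1 218 wood span [-0.0331  0.0396] mid 3.2 len 0.0727 across 0.0018 top 0.0461 ferr [-0.0237  0.0508]
  rail -1 35 -23.9 at along-rack 33.4
  rail 1 38 32.5 at along-rack 32.7
top9 n2 335 wood span [-0.0445  0.0483] mid 1.9 len 0.0927 across 0.0037 top 0.0492 ferr [-0.0602 -0.0472]
  rail -1 71 -28.5 at along-rack -20.3
  rail 1 75 33.6 at along-rack -21.0
top9 n3 458 wood span [-0.0502  0.0631] mid 6.4 len 0.1134 across 0.0044 top 0.0531 ferr None
  rail -1 68 -34.4 at along-rack 20.5
  rail 1 77 40.0 at along-rack 20.9
top9 n4 601 wood span [-0.0617  0.0659] mid 2.1 len 0.1276 across 0.0058 top 0.0565 ferr [-0.0802 -0.0648]
  rail -1 45 -38.0 at along-rack -28.1
  rail 1 49 44.4 at along-rack -29.5
scene9 n1 109 wood span [-0.0402  0.0326] mid -3.8 len 0.0728 across -0.0044 top 0.046 ferr [-0.0178  0.0491]
  rail -1 38 -27.9 at along-rack 29.0
  rail 1 34 24.3 at along-rack 29.2
scene9 n2 162 wood span [-0.0515  0.0403] mid -5.6 len 0.0918 across -0.0042 top 0.0496 ferr [-0.0683  0.004 ]
  rail -1 59 -34.7 at along-rack 22.2
  rail 1 57 27.0 at along-rack 23.0
scene9 n3 238 wood span [-0.0583  0.0468] mid -5.7 len 0.1051 across -0.0037 top 0.0534 ferr [-0.0284  0.0718]
  rail -1 66 -40.7 at along-rack -0.3
  rail 1 60 33.9 at along-rack -0.8
scene9 n4 334 wood span [-0.0667  0.0568] mid -4.9 len 0.1235 across -0.0034 top 0.0575 ferr [-0.0895 -0.0597]
  rail -1 48 -45.2 at along-rack -26.6
  rail 1 44 37.2 at along-rack -27.6
```

View pics/s9c.png

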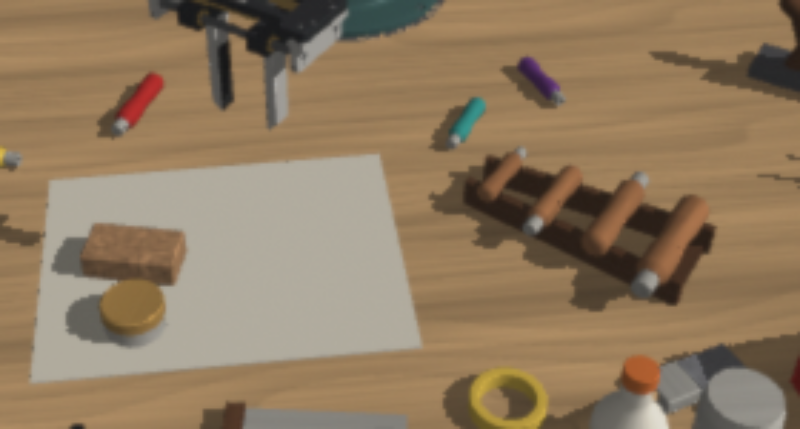

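View pics/top9.png

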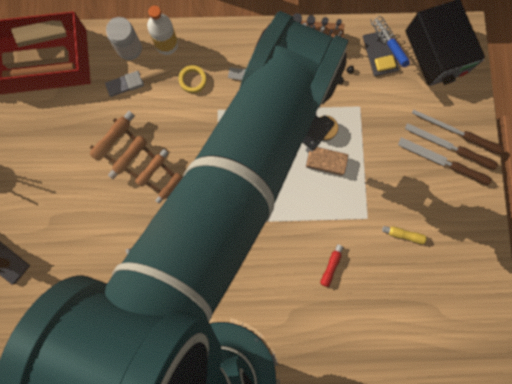

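The final views show the four handles seated in order: in the scene crop a (503,175), b (553,200), c (615,215), d (672,245). The cork (133,253) and tin (132,310) are unmoved, with nothing touching them. Handing in.

```bash
python3 -c "
from bench import job_done, telemetry
print(telemetry.state()['time']); print(job_done())"
```

```text
39.925
the job is handed in; nothing more can be done
None
```

All four handles are on the rack in order of length: a in notch 1 (narrow end), b in 2, c in 3 and d in 4 (wide end). I handed in at 39.9 s. b was first placed about 2.5 mm off the middle, so I re-gripped and corrected it.

- **Seating:** in the wrist view, the handle tops measured 44.1, 47.7, 51.4 and 55.2 mm high, within 0.5 mm of what they should be when settled in the notches.
- **Centring:** the middles of a, b and d are within about 2 mm of the rail midline in all views.
- **Where views disagreed:** for c, the wrist view gave +2.4 mm, the scene view about -2 mm and the top view +3.6 mm. The top reading probably counted part of the ferrule as wood, so I left c where it was.
- **Bystanders:** the scene view shows the cork block and wax tin unchanged. The arm hid the tin in the final top view, so that view could not confirm it.
- **Forces:** the highest force reading I saw was about 12 N, against limits of 40 N and 120 N.

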